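Hang the preparative columns on the rack and pin them

ROBOT

A 7-joint arm with a two-finger parallel gripper is mounted at the origin on the work surface. World frame = base frame: x ahead of the robot, y to its left, z up, the work surface at z = 0. Lengths are in m, angles in rad, forces in N, time in s.
With the tool pointing down it reaches from about 0.425 to 0.925 m from the base axis. Payload 6.8 kg.
Tool frame: the origin (TCP) lies on the centre line of the jaws, within the pads' length; the fingertips stand 11 mm ahead of it and the grasp point (between the pads) lies 8 mm behind it; z points along the fingers, y is the direction in which the jaws open and shut (so a half turn about z gives the same grasp; the last joint's range is limited). The gripper opens to 85 mm and grips with 20 to 120 N. Pads are 22 mm wide; open, the fingers measure 114 mm over their backs; the gripper's body (76 mm by 85 mm) begins 54 mm behind the grasp point. The pads swing forward as they close: fully open they stand 13 mm farther back than shut.
Start: joints at [1.143, 0.477, 0.022, 1.555, -0.011, 1.109, -0.083], TCP at [0.212, -0.641, 0.242] pointing down, gripper open.
Joint ranges: [-2.96, 2.96], [-0.34, 2.1], [-1.41, 1.46], [0.24, 2.44], [-1.37, 4.51], [0.17, 1.92], [-2.96, 2.96]. Speed limits (rad/s): [2.39, 2.39, 3.14, 3.14, 3.14, 3.14, 3.14].

INTERFACE

Orientations are given as a rotation vector (axis times angle).
In Python, from bench import r gives the robot as it stands.
- The arm moves only by the tool send_rows, never from a script. Its argument "deltas" is a list of rows, each a list of 7 numbers: the opening, from 0 (shut) to 1 (fully open), then the shift along the tool's x, y, z as a fraction of full scale, then the turn, a rotation vector about the tool's x, y, z as a fraction of full scale. In form: [[hand, x, y, z, ax, ay, az], ...]. A call has 1 to 20 rows; each row is the pose to reach, as a shift and turn from the pose commanded when the call began, along the tool's axes at that moment, turning the shorter way round; what a row does not reach only later rows make up. Full scale, the value 1, is 150 mm for a shift and 180 degrees for a turn. A row lasts 1/12 s, in which the tool goes at most 41.7 mm and 7.16 degrees, less where a joint would pass 70% of its speed; a pose out of reach is approached as far as the arm can. A call with a number of a shift or a turn outside -1 to 1 is refused whole. A call with a gripper value outside its range is refused whole. The fingers move at their own pace and stop on an object; "squeeze" is the grip in N (left out, the last holds). Time passes only in rows, so rows that repeat a pose let the fingers close. It gives the time, the measured TCP pose, the force and the opening at its end, in the units of the state.
- r.get_obs(): the state, without advancing time (a new reading comes with each control period).
- r.grab_frame(name): name is "scene" or "top"; returns a dict with "pixels" (420x560x3 uint8, red, green, blue), "camera_matrix" (3x3 intrinsics, pixels), "rvec" (rotation vector, rad) and "tvec" (3), from world to camera coordinates, as OpenCV has them. Camera axes: x right, y down, z forward; pixel columns grow to the right and rows downward; lengths in m; the calibration is good to about 2 mm. A picture is of the moment at which its call begins. There is no depth.
- r.hand_in(): hands the job in, once; it reports no verdict.
The state is a dict: "clock": time; "joints": joint angles; "qvel": joint speeds; "tau": joint torques, N m; "tcp_pos": TCP position; "orientation": TCP orientation; "contact_force": force on the tool from outside, world axes, zero at the start; "moment": the same for the moment, N m; "grip_width": finger opening in m.
Only numpy, scipy, OpenCV 4.12 (cv2) and the standard library are available. Lean on these libraries where they do the work, as an engineer would, in place of code of your own. Each camera call takes 0.05 s, during which the arm holds its last target. There are 200 camera calls.

TASK

Put every preparative column standing on the bench back on the column rack: hook its hanger over the rail at the open loading end, slide it under the keeper to the station tagged in the column's own colour, and lock it there with one of the red lock pins, pushed fully home from the front through the hanger and the rail. Do not knock a column over, and leave the bottles and the wrench where they are.

Things in the scene. Friction and masses are not known exactly. Their poses are not given: they have to be found in the camera images.
- blue_fin (a point): Centre of the blue grip fin (16 x, 10 y, 26 mm tall) on top of the hanger of the blue-banded column; may be absent. Hanger and column are one rigid piece, 0.25-0.5 kg, 215 mm tall; it starts upright on the bench on the column's flat 44 mm dia foot (fin centre 202 mm up), facing roughly world +x. Axes: z up, x from the hanger's front plate to its open back, y along the rail when hung.
- blue_hook (a point): Middle of the underside of the blue hook's top plate (5 mm thick, 40 mm wide in y): this rests on the rail. On the column's axis (balance line), 18 mm below and 8.5 mm to +x of the fin's centre; axes the same. Hook: front plate's inner face at x -9.5 mm, rear lip (5 thick) from +9.5 mm, hanging 14 mm down. Arm under the rail: top 68 mm down. Column flanges 44 mm dia, from 74 mm down to the foot at 184 mm.
- blue_hole (a point): Centre of the front mouth of the 10 mm dia pin hole through the 6 mm front plate of the blue hanger: 7 mm to -x of and 38 mm below the fin's centre, on its mid-plane. Axes as the fin's.
- mark_blue (a point): The blue column's station, shown by blue tags on the rail's front and on the keeper bar: centre of the front mouth of a 10 mm dia hole through the 16 mm thick rail, 20 mm below the rail's top. Axes: x from the rail's front (robot side) to its back, y along the rail towards the loading end, z up. Fixed; which colour is where varies.
- orange_fin (a point): Centre of the orange grip fin (16 x, 10 y, 26 mm tall) on top of the hanger of the orange-banded column; may be absent. Hanger and column are one rigid piece, 0.25-0.5 kg, 215 mm tall; it starts upright on the bench on the column's flat 44 mm dia foot (fin centre 202 mm up), facing roughly world +x. Axes: z up, x from the hanger's front plate to its open back, y along the rail when hung.
- orange_hook (a point): Middle of the underside of the orange hook's top plate (5 mm thick, 40 mm wide in y): this rests on the rail. On the column's axis (balance line), 18 mm below and 8.5 mm to +x of the fin's centre; axes the same. Hook: front plate's inner face at x -9.5 mm, rear lip (5 thick) from +9.5 mm, hanging 14 mm down. Arm under the rail: top 68 mm down. Column flanges 44 mm dia, from 74 mm down to the foot at 184 mm.
- orange_hole (a point): Centre of the front mouth of the 10 mm dia pin hole through the 6 mm front plate of the orange hanger: 7 mm to -x of and 38 mm below the fin's centre, on its mid-plane. Axes as the fin's.
- mark_orange (a point): The orange column's station, shown by orange tags on the rail's front and on the keeper bar: centre of the front mouth of a 10 mm dia hole through the 16 mm thick rail, 20 mm below the rail's top. Axes: x from the rail's front (robot side) to its back, y along the rail towards the loading end, z up. Fixed; which colour is where varies.
- green_fin (a point): Centre of the green grip fin (16 x, 10 y, 26 mm tall) on top of the hanger of the green-banded column; may be absent. Hanger and column are one rigid piece, 0.25-0.5 kg, 215 mm tall; it starts upright on the bench on the column's flat 44 mm dia foot (fin centre 202 mm up), facing roughly world +x. Axes: z up, x from the hanger's front plate to its open back, y along the rail when hung.
- green_hook (a point): Middle of the underside of the green hook's top plate (5 mm thick, 40 mm wide in y): this rests on the rail. On the column's axis (balance line), 18 mm below and 8.5 mm to +x of the fin's centre; axes the same. Hook: front plate's inner face at x -9.5 mm, rear lip (5 thick) from +9.5 mm, hanging 14 mm down. Arm under the rail: top 68 mm down. Column flanges 44 mm dia, from 74 mm down to the foot at 184 mm.
- green_hole (a point): Centre of the front mouth of the 10 mm dia pin hole through the 6 mm front plate of the green hanger: 7 mm to -x of and 38 mm below the fin's centre, on its mid-plane. Axes as the fin's.
- mark_green (a point): The green column's station, shown by green tags on the rail's front and on the keeper bar: centre of the front mouth of a 10 mm dia hole through the 16 mm thick rail, 20 mm below the rail's top. Axes: x from the rail's front (robot side) to its back, y along the rail towards the loading end, z up. Fixed; which colour is where varies.
- rail_load (a point): Rail of the fixed rack: point on its top, on the centre line, mid of the open loading end. Level bar 16 mm (x) by 40 mm tall, top 209 mm above the bench, from 75 mm to +y of this point to 385 mm to -y; a 20 mm wide post under each end. Holes 105, 215 and 325 mm to -y. Axes as the stations'. The last 125 mm (50 mm to -y up to the end) are open above; the rest is under the keeper bar.
- keeper (a point): Middle of the loading-side end of the white anti-lift keeper bar's underside: 50 mm to -y of, 19.5 mm behind (+x) and 10 mm above the loading point. The bar (16 mm in x, 8 thick) runs along the rail from here, above the rear lips: hooks resting on the rail slide under it, but none can be lifted on or off there.
- pin1_grip (a point): Centre of the red grip (40 x, 12 y, 14 mm z) of lock pin 1, at first lying flat on the bench. Any pin fits any hole; spare ones may stay. Steel shank 8 mm dia, 44 mm long, from the grip's end along +x on its centre line, the last 14 mm tapering to 3 mm. 40 g. Home: grip's end (20 mm ahead of this point) against the hanger's front plate.
- pin2_grip (a point): Centre of the red grip (40 x, 12 y, 14 mm z) of lock pin 2, at first lying flat on the bench. Any pin fits any hole; spare ones may stay. Steel shank 8 mm dia, 44 mm long, from the grip's end along +x on its centre line, the last 14 mm tapering to 3 mm. 40 g. Home: grip's end (20 mm ahead of this point) against the hanger's front plate.
- pin3_grip (a point): Centre of the red grip (40 x, 12 y, 14 mm z) of lock pin 3, at first lying flat on the bench. Any pin fits any hole; spare ones may stay. Steel shank 8 mm dia, 44 mm long, from the grip's end along +x on its centre line, the last 14 mm tapering to 3 mm. 40 g. Home: grip's end (20 mm ahead of this point) against the hanger's front plate.
- solvent: Bystander: clear solvent bottle with blue cap, 86 mm dia, about 180 mm tall; origin at its underside.
- amber: Bystander: small amber bottle with white cap, 56 mm dia, about 110 mm tall; origin at its underside.
- wrench: Bystander: steel wrench lying on the bench left of the columns; origin at its underside.

How it is judged:
At the end, for the whole second after the job is handed in: Each column that was present hangs upright (within 0.12 rad) on the rail at the station of its own colour, its pin hole within 5 mm of the rail hole along the rail and in height, and a lock pin runs through both, its grip's end within 5 mm of the hanger's front plate (y of blue_hole in the frame of mark_blue between -0.005 and 0.005 m and z of blue_hole in the frame of mark_blue between -0.005 and 0.005 m and x of blue_hole in the frame of mark_blue between -0.016 and 0 m and angle between each of blue_fin, orange_fin, green_fin's own z axis and vertical below 0.12 rad and y of orange_hole in the frame of mark_orange between -0.005 and 0.005 m and z of orange_hole in the frame of mark_orange between -0.005 and 0.005 m and x of orange_hole in the frame of mark_orange between -0.016 and 0 m and y of green_hole in the frame of mark_green between -0.005 and 0.005 m and z of green_hole in the frame of mark_green between -0.005 and 0.005 m and x of green_hole in the frame of mark_green between -0.016 and 0 m and ((x of pin1_grip in the frame of blue_hole between -0.025 and -0.01 m and y of pin1_grip in the frame of blue_hole between -0.009 and 0.009 m and z of pin1_grip in the frame of blue_hole between -0.009 and 0.009 m and angle between the x axis of pin1_grip and the x axis of blue_hole, either way round below 0.25 rad) or (x of pin2_grip in the frame of blue_hole between -0.025 and -0.01 m and y of pin2_grip in the frame of blue_hole between -0.009 and 0.009 m and z of pin2_grip in the frame of blue_hole between -0.009 and 0.009 m and angle between the x axis of pin2_grip and the x axis of blue_hole, either way round below 0.25 rad) or (x of pin3_grip in the frame of blue_hole between -0.025 and -0.01 m and y of pin3_grip in the frame of blue_hole between -0.009 and 0.009 m and z of pin3_grip in the frame of blue_hole between -0.009 and 0.009 m and angle between the x axis of pin3_grip and the x axis of blue_hole, either way round below 0.25 rad)) and ((x of pin1_grip in the frame of orange_hole between -0.025 and -0.01 m and y of pin1_grip in the frame of orange_hole between -0.009 and 0.009 m and z of pin1_grip in the frame of orange_hole between -0.009 and 0.009 m and angle between the x axis of pin1_grip and the x axis of orange_hole, either way round below 0.25 rad) or (x of pin2_grip in the frame of orange_hole between -0.025 and -0.01 m and y of pin2_grip in the frame of orange_hole between -0.009 and 0.009 m and z of pin2_grip in the frame of orange_hole between -0.009 and 0.009 m and angle between the x axis of pin2_grip and the x axis of orange_hole, either way round below 0.25 rad) or (x of pin3_grip in the frame of orange_hole between -0.025 and -0.01 m and y of pin3_grip in the frame of orange_hole between -0.009 and 0.009 m and z of pin3_grip in the frame of orange_hole between -0.009 and 0.009 m and angle between the x axis of pin3_grip and the x axis of orange_hole, either way round below 0.25 rad)) and ((x of pin1_grip in the frame of green_hole between -0.025 and -0.01 m and y of pin1_grip in the frame of green_hole between -0.009 and 0.009 m and z of pin1_grip in the frame of green_hole between -0.009 and 0.009 m and angle between the x axis of pin1_grip and the x axis of green_hole, either way round below 0.25 rad) or (x of pin2_grip in the frame of green_hole between -0.025 and -0.01 m and y of pin2_grip in the frame of green_hole between -0.009 and 0.009 m and z of pin2_grip in the frame of green_hole between -0.009 and 0.009 m and angle between the x axis of pin2_grip and the x axis of green_hole, either way round below 0.25 rad) or (x of pin3_grip in the frame of green_hole between -0.025 and -0.01 m and y of pin3_grip in the frame of green_hole between -0.009 and 0.009 m and z of pin3_grip in the frame of green_hole between -0.009 and 0.009 m and angle between the x axis of pin3_grip and the x axis of green_hole, either way round below 0.25 rad))); the robot touches nothing.
It fails at once if a column is knocked over (tilted more than 0.6 rad) (angle between any of blue_fin, orange_fin, green_fin's own z axis and vertical above 0.6 rad).
It fails at once if the solvent bottle is moved more than 3 cm (distance of solvent from where it was at the start of the episode above 0.03 m).
It fails at once if the amber bottle is moved more than 3 cm (distance of amber from where it was at the start of the episode above 0.03 m).
It fails at once if the wrench is moved more than 3 cm (distance of wrench from where it was at the start of the episode above 0.03 m).
Of blue, orange, green only 2 to 3 are there at a start; the rules pass over those that are not, and their reading is None.
At some moment in a run one of pin1, pin2, pin3 may be knocked a few centimetres aside while the robot is not near it.
It also fails if it takes over 210 s, if anything falls off the work surface, if the arm or the gripper's body presses on something with over 40 N, if the wrist force passes 120 N, or if a joint passes its speed limit or range.

## Working session

There is one attempt and no reset: what is moved stays moved. The work goes in short steps, Python scripts to look and compute and a tool call to move; the robot and the scene stay as the last step left them, time stands still between calls to the robot, and variables do not carry over. Pictures are saved under pics/ and viewed, about 12 in all and at most 16, crops included, and the job is handed in when it is done.

Besides the shell and the picture viewer there is one more tool, called after ">>>" as name(argument=value, ...), one argument or row to a line, values as JSON. send_rows: Moves the arm, as the interface text tells. Shift numbers are shares of 150 mm and turn numbers shares of 180 degrees, none past 1 either way. Its arguments: {"type":"object","properties":{"deltas":{"type":"array","items":{"type":"array","items":{"type":"number"}}},"squeeze":{"type":"number"}},"required":["deltas"]}

```bash
ls; mkdir -p pics
python3 - <<'E'
from bench import r
import cv2,numpy as np
print(r.get_obs())
for n in("scene","top"):
    f=r.grab_frame(n);cv2.imwrite(f"pics/{n}0.png",f["pixels"][:,:,::-1])
    R=cv2.Rodrigues(np.array(f["rvec"]))[0];print(n,f["camera_matrix"],(-R.T@np.array(f["tvec"])),R[2])
E
```

```text
pics
{'clock': 0.0, 'joints': array([ 1.14292105,  0.47779366,  0.02228704,  1.55644747, -0.01155384,
        1.10928142, -0.08310728]), 'qvel': array([ 0.00036753, -0.00184425,  0.00155357,  0.0001427 , -0.00037959,
        0.0010849 , -0.00055672]), 'tau': array([-3.94982235e-04, -5.96440566e+01,  1.60784326e+00, -2.81196749e+01,
        1.24492549e-02,  9.34429758e-03,  3.08708468e-05]), 'tcp_pos': array([ 0.21204318, -0.64023196,  0.24133065]), 'orientation': array([-3.09976488e+00, -4.99940118e-01,  5.46208796e-04]), 'contact_force': array([ 0.25850934, -0.86325121,  0.2079596 ]), 'moment': array([-0.01211406, -0.01431604,  0.00468872]), 'grip_width': 0.0851835589145634}
scene [[507.00039691   0.         273.92243026]
 [  0.         507.00039691 214.15256739]
 [  0.           0.           1.        ]] [ 1.19151243 -1.01745151  0.90218361] [-0.46070701  0.71379883 -0.52748486]
top [[494.02136849   0.         286.08792147]
 [  0.         494.02136849 209.25798862]
 [  0.           0.           1.        ]] [0.38919172 0.00210743 1.37220955] [ 1.32507794e-01 -8.21728674e-04 -9.91181623e-01]
```

View pics/scene0.png

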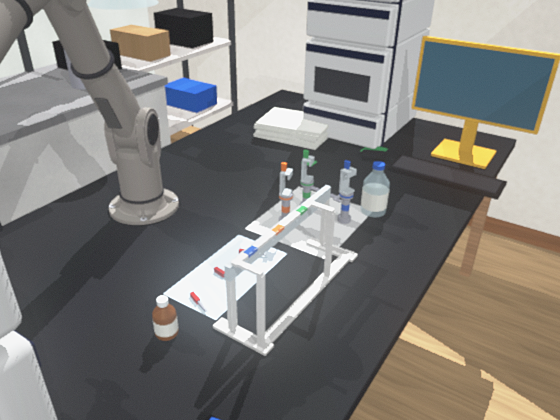

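View pics/top0.png

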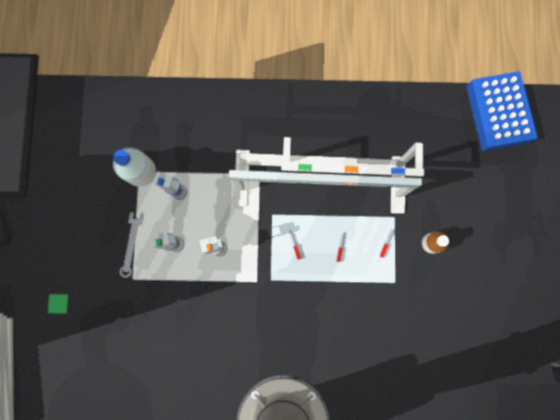

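Scene: three columns (fins about (284,166), (306,153), (347,165)), rail with tags blue (251,251), orange (278,230) and green (303,211). Top: columns at (168,185), (165,241), (210,245), and pins at (298,252), (340,254), (385,250).

```bash
cat > h.py <<'E'
from bench import r
import cv2,numpy as np
from scipy.spatial.transform import Rotation as Ro
def cam(n):
    f=r.grab_frame(n);f["R"]=cv2.Rodrigues(np.array(f["rvec"]))[0];f["t"]=np.array(f["tvec"]).ravel();f["C"]=-f["R"].T@f["t"];return f
def ray(f,p):
    d=f["R"].T@np.linalg.inv(f["camera_matrix"])@np.array([p[0],p[1],1.]);return f["C"],d
def onz(f,p,z):
    C,d=ray(f,p);return C+d*(z-C[2])/d[2]
def tri(f,p,g,q):
    A=[];b=[]
    for C,d in(ray(f,p),ray(g,q)):
        d=d/np.linalg.norm(d);M=np.eye(3)-np.outer(d,d);A.append(M);b.append(M@C)
    X=np.linalg.solve(sum(A),sum(b));return X,[np.linalg.norm(a@X-c) for a,c in zip(A,b)]
def proj(f,P):
    return cv2.projectPoints(np.array(P,float).reshape(-1,3),np.array(f["rvec"]),np.array(f["tvec"]),f["camera_matrix"],None)[0][:,0]
H={"red":(-4,4),"orange":(7,16),"green":(50,75),"blue":(104,124)}
def blobs(f,c,box=None,smin=110,vmin=60,amin=6):
    h=cv2.cvtColor(f["pixels"],cv2.COLOR_RGB2HSV).astype(int);a,b=H[c];hh=(h[...,0]+90)%180-90 if a<0 else h[...,0]
    m=((hh>=a)&(hh<=b)&(h[...,1]>smin)&(h[...,2]>vmin)).astype(np.uint8)
    n,l,s,ce=cv2.connectedComponentsWithStats(m)
    o=[]
    for i in range(1,n):
        x,y=ce[i]
        if s[i,4]>=amin and(box is None or box[0]<=x<=box[2] and box[1]<=y<=box[3]):
            ys,xs=np.where(l==i);o.append((ce[i].round(1),int(s[i,4]),s[i,:4].tolist(),np.c_[xs,ys]))
    return o
E
python3 - <<'E'
from h import *
s=cam("scene");t=cam("top")
for c in H:
    for n,f,b in(("s",s,(140,120,400,350)),("t",t,(100,130,460,290))):
        for o in blobs(f,c,b): print(c,n,o[:3], onz(f,o[0],.202).round(3) if n=="t" and c!="red" else onz(f,o[0],.007).round(3))
p=t["pixels"][130:290,100:460,::-1];cv2.imwrite("pics/tz.png",cv2.resize(p,None,fx=2.2,fy=2.2,interpolation=cv2.INTER_CUBIC))
p=s["pixels"][140:350,160:400,::-1];cv2.imwrite("pics/sz.png",cv2.resize(p,None,fx=2.8,fy=2.8,interpolation=cv2.INTER_CUBIC))
E
```

```text
red s (array([240.5, 249.5]), 6, [239, 249, 4, 2]) [ 0.436 -0.031  0.007]
red s (array([219.1, 270. ]), 27, [215, 267, 9, 7]) [ 0.445 -0.145  0.007]
red s (array([194.3, 296.4]), 38, [191, 292, 8, 10]) [ 0.46  -0.27   0.007]
red t (array([383.9, 249.9]), 51, [381, 244, 7, 13]) [ 0.464 -0.271  0.007]
red t (array([296.9, 251.9]), 47, [294, 246, 7, 13]) [ 0.454 -0.031  0.007]
red t (array([339.3, 254.1]), 46, [337, 248, 6, 13]) [ 0.45  -0.148  0.007]
orange s (array([283.3, 165.9]), 49, [281, 162, 6, 9]) [0.243 0.518 0.007]
orange s (array([284.5, 198.3]), 12, [279, 197, 12, 3]) [0.383 0.303 0.007]
orange s (array([284.9, 209.4]), 34, [282, 207, 7, 6]) [0.424 0.24  0.007]
orange s (array([279.5, 229.6]), 18, [277, 228, 7, 6]) [0.476 0.126 0.007]
orange s (array([170.9, 308.1]), 27, [167, 305, 8, 8]) [ 0.44  -0.337  0.007]
orange s (array([156.9, 313.6]), 79, [153, 307, 11, 13]) [ 0.425 -0.372  0.007]
orange s (array([165.2, 338.1]), 25, [158, 337, 15, 3]) [ 0.501 -0.423  0.007]
orange t (array([351.1, 168.7]), 81, [345, 166, 13, 7]) [ 0.648 -0.154  0.202]
orange t (array([346., 185.]),
[... 691 characters left out ...]
40, 5, 6]) [0.461 0.302 0.202]
blue s (array([346.6, 163.7]), 49, [344, 160, 7, 9]) [0.442 0.676 0.007]
blue s (array([378.5, 165. ]), 104, [372, 161, 14, 9]) [0.553 0.737 0.007]
blue s (array([348. , 196.8]), 9, [344, 196, 9, 2]) [0.564 0.438 0.007]
blue s (array([345. , 207.6]), 35, [342, 205, 7, 6]) [0.589 0.365 0.007]
blue s (array([250.1, 250. ]), 55, [244, 246, 12, 10]) [ 0.462 -0.017  0.007]
blue t (array([120.6, 156.7]), 212, [112, 149, 18, 16]) [0.666 0.404 0.202]
blue t (array([397.8, 170.5]), 75, [392, 168, 13, 6]) [ 0.646 -0.267  0.202]
blue t (array([160.2, 181.1]), 33, [158, 178, 6, 7]) [0.608 0.305 0.202]
blue t (array([178.5, 191.3]), 10, [177, 189, 4, 5]) [0.584 0.26  0.202]
```

View pics/tz.png

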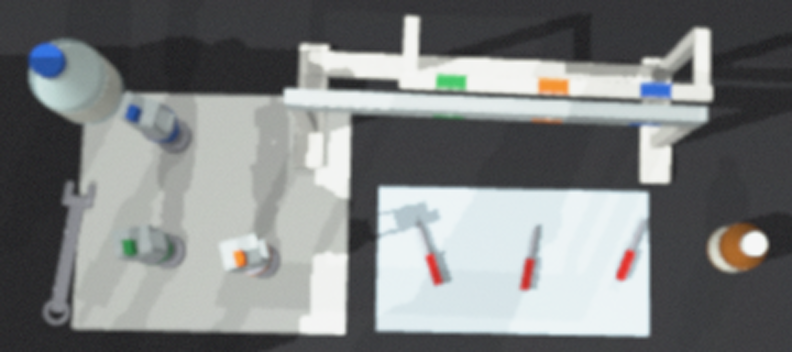

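View pics/sz.png

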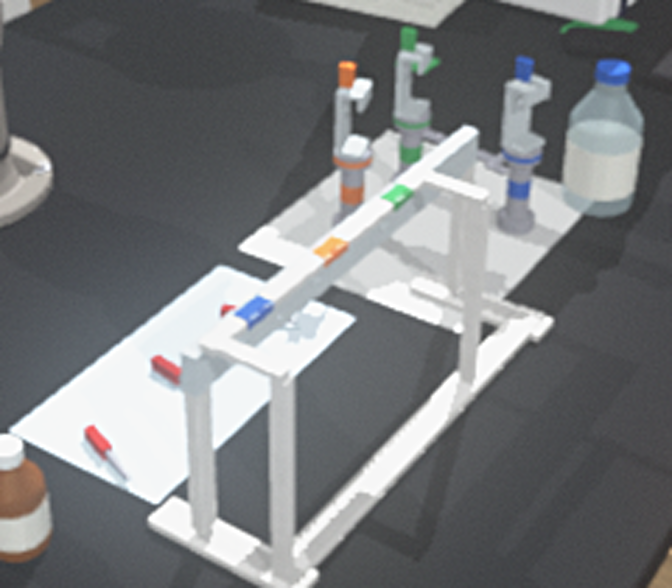

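The zooms show rail stations in the order green, orange, blue from the loading end (+y). So blue goes on first, then orange, then green. The pins lie with their tips pointing roughly +x.

Run:
```python
from h import *
s=cam("scene");t=cam("top")
sb={"green":(290,200,315,216),"orange":(272,222,287,236),"blue":(240,242,262,260)}
tb={"green":(297,160,312,173),"orange":(343,163,360,173),"blue":(390,165,405,174)}
for c in sb:
    a=blobs(s,c,sb[c],90)[0];b=blobs(t,c,tb[c],90)[0]
    print(c,"top@.227",onz(t,b[0],.227).round(4),"scene@.227",onz(s,a[0],.227).round(4),a[2],b[2])
    # lower tag on rail front seen in top
    for o in blobs(t,c,(tb[c][0]-8,174,tb[c][2]+5,190),40,40,3): print("  front tag",o[:3],onz(t,o[0],.19).round(4))
fb={"green":((300,146,312,160),(150,236,164,250)),"orange":((278,160,290,172),(203,240,214,252)),"blue":((340,158,352,170),(155,175,166,188))}
for c in fb:
    a=blobs(s,c,fb[c][0],90)[0];b=blobs(t,c,fb[c][1],90)[0]
    X,e=tri(s,a[0],t,b[0]);print(c,"fin tri",X.round(4),np.round(e,4),"top@.205",onz(t,b[0],.205).round(4),"scene@.202",onz(s,a[0],.202).round(4))
# bands of columns in scene -> axis
for c,b in(("green",(300,188,312,215)),("orange",(278,203,292,215)),("blue",(338,202,350,212))):
    for o in blobs(s,c,b,60): print(c,"band",o[:3],[onz(s,o[0],z).round(3) for z in(.06,.08,.1)])
# pins
for o in blobs(t,"red",(280,230,400,270),100,50):
    vx,vy,x0,y0=cv2.fitLine(o[3].astype(np.float32),cv2.DIST_L2,0,.01,.01).ravel()
    p=onz(t,(x0-vx*5,y0-vy*5),.012)-onz(t,(x0+vx*5,y0+vy*5),.012);p*=np.sign(p[0])
    print("pin",onz(t,o[0],.012).round(4),"yaw",np.degrees(np.arctan2(p[1],p[0])).round(1),o[1])
# rail edges in top: white rows along columns
g=cv2.cvtColor(t["pixels"],cv2.COLOR_RGB2GRAY)
for u in(240,260,280,330,370,410): print(u,g[160:195,u].tolist())
for v in (176,177,178,179,180,181,182,183,184): print(v,g[v,224:238].tolist(),g[v,412:428].tolist())
```

```text
green top@.227 [ 0.645  -0.0407  0.227 ] scene@.227 [ 0.6471 -0.0426  0.227 ] [297, 206, 10, 8] [299, 164, 13, 6]
  front tag (array([303.7, 182.9]), 36, [297, 182, 14, 3]) [ 0.6127 -0.0404  0.19  ]
orange top@.227 [ 0.6419 -0.151   0.227 ] scene@.227 [ 0.6517 -0.1557  0.227 ] [276, 226, 8, 9] [345, 166, 13, 7]
  front tag (array([348.2, 185. ]), 40, [341, 184, 15, 3]) [ 0.6097 -0.1487  0.19  ]
blue top@.227 [ 0.6403 -0.261   0.227 ] scene@.227 [ 0.6424 -0.2638  0.227 ] [244, 246, 13, 11] [391, 167, 14, 7]
  front tag (array([390.4, 186. ]), 27, [385, 185, 15, 3]) [ 0.6093 -0.2513  0.19  ]
green fin tri [0.4607 0.3014 0.2025] [0.0008 0.0008] top@.205 [0.4613 0.3012 0.205 ] scene@.202 [0.4597 0.3016 0.202 ]
orange fin tri [0.4514 0.1816 0.2033] [0.0006 0.0006] top@.205 [0.4518 0.1816 0.205 ] scene@.202 [0.4497 0.1833 0.202 ]
blue fin tri [0.6073 0.3049 0.2036] [0.0004 0.0004] top@.205 [0.6074 0.3048 0.205 ] scene@.202 [0.6057 0.3074 0.202 ]
green band (array([305.9, 194.8]), 34, [303, 192, 7, 6]) [array([0.478, 0.285, 0.06 ]), array([0.495, 0.254, 0.08 ]), array([0.512, 0.223, 0.1  ])
[... 2234 characters left out ...]
 175, 171, 173, 169, 169] [214, 213, 214, 213, 214, 214, 218, 219, 205, 157, 92, 60, 60, 60, 61, 60]
181 [164, 165, 164, 166, 165, 170, 179, 189, 189, 181, 177, 176, 176, 174] [215, 214, 213, 214, 214, 215, 220, 222, 208, 159, 95, 64, 60, 60, 62, 62]
182 [164, 165, 167, 166, 167, 169, 174, 187, 190, 184, 180, 179, 176, 175] [213, 215, 213, 216, 214, 216, 221, 222, 207, 159, 95, 62, 60, 58, 58, 55]
183 [166, 165, 166, 165, 166, 167, 171, 183, 193, 191, 182, 179, 177, 176] [211, 211, 213, 211, 213, 213, 217, 218, 202, 156, 93, 59, 55, 49, 47, 43]
184 [165, 166, 166, 166, 165, 166, 167, 180, 192, 192, 186, 179, 178, 175] [194, 196, 197, 195, 198, 200, 204, 201, 183, 137, 82, 52, 44, 47, 39, 41]
```

Run:
```python
from h import *
t=cam("top");s=cam("scene")
g=cv2.GaussianBlur(cv2.cvtColor(t["pixels"],cv2.COLOR_RGB2GRAY),(0,0),.5).astype(float)
for u in(245,260,280,320,330,370,380,410):
    c=g[166:192,u];d=np.diff(c);k=2+d[2:18].argmax();
    # bright run's end: first drop below 0.86 of plateau after rise
    pl=np.max(c[k+2:k+6]);j=next(i for i in range(k+3,25) if c[i]<.88*pl)
    j0=next(i for i in range(k-2,k+5) if c[i]>.62*pl)
    a=onz(t,(u,166+j0-.5),.209);b=onz(t,(u,166+j-.5),.209);print(u,166+j0,166+j,a[:2].round(4),b[:2].round(4))
for p in((228.8,173.5),(421.3,181)):print(onz(t,p,.209).round(4))
```

```text
245 168 178 [0.6439 0.1018] [0.6195 0.101 ]
260 171 179 [0.6373 0.0656] [0.6178 0.0651]
280 172 179 [0.6358 0.0175] [0.6187 0.0172]
320 171 181 [ 0.6402 -0.0784] [ 0.6158 -0.0787]
330 172 181 [ 0.6382 -0.1025] [ 0.6163 -0.1026]
370 173 183 [ 0.6377 -0.1985] [ 0.6133 -0.1985]
380 174 183 [ 0.6358 -0.2225] [ 0.6138 -0.2224]
410 168 175 [ 0.6519 -0.2948] [ 0.6348 -0.2946]
[0.6284 0.1402 0.209 ]
[ 0.6194 -0.3214  0.209 ]
```

>>> send_rows(
  deltas=[
    [1,0,0,-0.2,0,0,0],
    [1,0,0,-0.4,0,0,0],
    [1,0,0,-0.6,0,0,0.04],
    [1,0,0,-0.6,0,0,0.07],
    [1,0,0,-0.6,0,0,0.1],
    [1,0,0,-0.6,0,0,0.1],
    [1,0,0,-0.6,0,0,0.1],
  ],
)

```text
clock: 0.98
tcp_pos: [0.2123, -0.6406, 0.3321]
orientation: [-3.141, -0.014, 0.0]
contact_force: [0.4, -0.2, 0.2]
grip_width: 0.0855
```

>>> send_rows(
  deltas=[
    [1,0.25,-0.22,0,0,0,0],
    [1,0.5,-0.45,0,0,0,0],
    [1,0.75,-0.67,0,0,0,0],
    [1,1,-0.9,0,0,0,0],
    [1,1,-0.9,0,0,0,0],
  ],
)

```text
clock: 1.4
tcp_pos: [0.3637, -0.5023, 0.3319]
orientation: [-3.14, -0.017, -0.0]
contact_force: [1.0, -1.6, -0.2]
grip_width: 0.0853
```

>>> send_rows(
  deltas=[
    [1,0.25,-0.22,0,0,0,0],
    [1,0.5,-0.45,0,0,0,0],
    [1,0.75,-0.67,0,0,0,0],
    [1,1,-0.9,0,0,0,0],
    [1,1,-0.9,0,0,0,0],
  ],
)

```text
clock: 1.82
tcp_pos: [0.5127, -0.3662, 0.3319]
orientation: [-3.14, -0.017, -0.0]
contact_force: [0.5, 0.7, -0.5]
grip_width: 0.0855
```

```bash
python3 -c "
from h import *
o=r.get_obs();print(o['clock'],o['joints'].round(2),o['tcp_pos'],o['orientation'])"
```

```text
1.8167 [ 0.58  0.34 -0.07  1.55  0.02  1.25 -1.06] [ 0.51268547 -0.36617769  0.33189449] [-3.14042609e+00 -1.69668944e-02 -1.42431934e-06]
```

>>> send_rows(
  deltas=[
    [1,0.03,-0.25,0,0,0,0],
    [1,0.06,-0.5,0,0,0,0],
    [1,0.09,-0.75,0,0,0,0],
    [1,0.12,-1,0,0,0,0],
  ],
)

```text
clock: 2.15
tcp_pos: [0.5276, -0.2172, 0.3317]
orientation: [-3.141, -0.014, 0.001]
contact_force: [0.5, -0.1, 0.6]
grip_width: 0.0855
```

>>> send_rows(
  deltas=[
    [1,0.03,-0.25,0,0,0,0],
    [1,0.06,-0.5,0,0,0,0],
    [1,0.09,-0.75,0,0,0,0],
    [1,0.12,-1,0,0,0,0],
  ],
)

```text
clock: 2.48
tcp_pos: [0.5446, -0.0672, 0.332]
orientation: [3.141, 0.014, -0.001]
contact_force: [0.6, -0.1, 0.2]
grip_width: 0.0858
```

>>> send_rows(
  deltas=[
    [1,0.03,-0.25,0,0,0,0],
    [1,0.06,-0.5,0,0,0,0],
    [1,0.09,-0.75,0,0,0,0],
    [1,0.12,-1,0,0,0,0],
  ],
)

```text
clock: 2.82
tcp_pos: [0.5618, 0.0829, 0.3321]
orientation: [3.141, 0.014, -0.001]
contact_force: [-0.1, -1.0, 0.5]
grip_width: 0.0855
```

>>> send_rows(
  deltas=[
    [0.7,0.03,-0.25,0,0,0,0],
    [0.7,0.06,-0.5,0,0,0,0],
    [0.7,0.09,-0.75,0,0,0,0],
    [0.6,0.12,-1,0,0,0,0],
    [0.6,0.12,-1,0,0,0,0],
  ],
)

```text
clock: 3.23
tcp_pos: [0.5771, 0.2409, 0.3316]
orientation: [-3.136, -0.031, 0.003]
contact_force: [-0.7, 1.7, -0.1]
grip_width: 0.0513
```

```bash
python3 -c "
from h import *
o=r.get_obs();print(o['clock'],o['joints'].round(2),o['tcp_pos'],o['orientation'])
d=np.array([.6073,.3049])-o['tcp_pos'][:2];print(d/.15)
"
```

```text
3.2333 [-0.2   0.36 -0.39  1.55  0.13  1.26 -2.16] [0.5771412  0.24085164 0.33155222] [-3.13613450e+00 -3.05360452e-02  3.02116523e-03]
[0.20105865 0.42698904]
```

```bash
python3 -c "
import cv2,numpy as np
t=cv2.imread('pics/top0.png');s=cv2.imread('pics/scene0.png')
z=lambda a:cv2.resize(a,(390,290),interpolation=cv2.INTER_CUBIC)
cv2.imwrite('pics/z2.png',np.vstack([np.hstack([z(t[168:204,148:196]),z(t[226:262,144:192])]),np.hstack([z(t[228:264,190:238]),z(s[146:206,270:350])])]))"
```

```text
(no output)
```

View pics/z2.png

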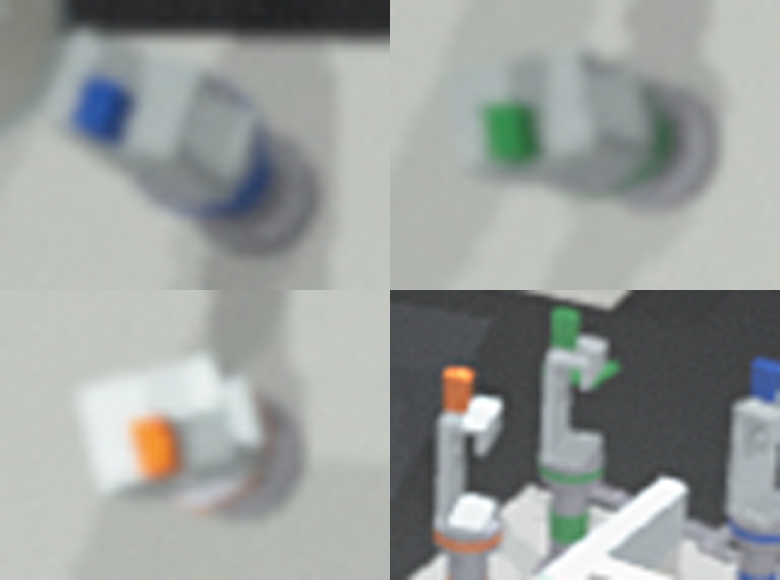

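Blue is yawed about -15°, green about +6° and orange about +12°. I'll align to blue and grasp it.

>>> send_rows(
  deltas=[
    [0.5,0.1,-0.2,0,0,0,0.03],
    [0.5,0.21,-0.423,0,0,0,0.06],
    [0.5,0.21,-0.423,0,0,0,0.089],
    [0.5,0.21,-0.423,0.2,0,0,0.089],
    [0.5,0.21,-0.423,0.4,0,0,0.089],
    [0.5,0.21,-0.423,0.6,0,0,0.089],
    [0.5,0.21,-0.423,0.75,0,0,0.089],
    [0.5,0.21,-0.423,0.84,0,0,0.089],
    [0.5,0.21,-0.423,0.84,0,0,0.089],
    [0.5,0.21,-0.423,0.84,0,0,0.089],
  ],
)

```text
clock: 4.07
tcp_pos: [0.6105, 0.2947, 0.2063]
orientation: [3.112, -0.428, -0.001]
contact_force: [0.3, 0.2, 0.1]
grip_width: 0.0426
```

Run:
```python
from h import *
o=r.get_obs();print(o['joints'].round(2),o['tcp_pos'],o['contact_force'])
s=cam("scene");cv2.imwrite("pics/a1.png",cv2.resize(s["pixels"][110:230,260:400,::-1],None,fx=4,fy=4))
```

```text
[-0.32  0.54 -0.32  1.56  0.19  1.07 -2.53] [0.6104935  0.29472712 0.20626304] [0.31655572 0.23770974 0.07372207]
```

View pics/a1.png

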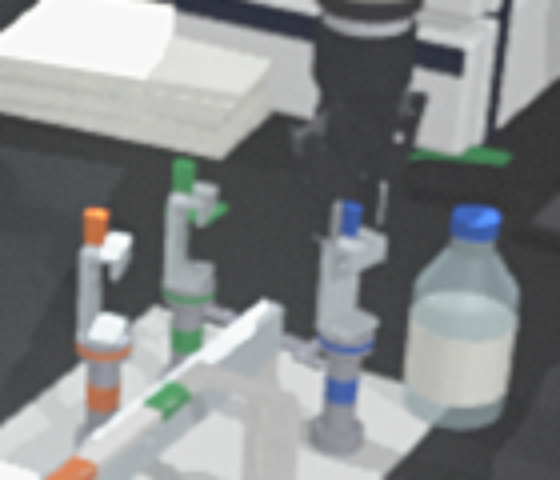

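>>> send_rows(
  deltas=[
    [0.5,-0.02,-0.03,0,0,0,0],
    [0.5,-0.039,-0.06,0,0,0,0],
    [0.5,-0.039,-0.06,0,0,0,0],
    [0.5,-0.039,-0.06,0,0,0,0],
  ],
)

```text
clock: 4.45
tcp_pos: [0.6072, 0.3064, 0.2073]
orientation: [-3.111, 0.426, -0.002]
contact_force: [0.2, -0.5, -0.6]
grip_width: 0.0429
```

>>> send_rows(
  squeeze=50,
  deltas=[
    [0.3,0,0,0,0,0,0],
    [0.2,0,0,0,0,0,0],
    [0.1,0,0,0,0,0,0],
    [0,0,0,0,0,0,0],
    [0,0,0,0,0,0,0],
    [0,0,0,0,0,0,0],
    [0,0,0,0,0,0,0],
    [0,0,0,0,0,0,0],
  ],
)

```text
clock: 5.12
tcp_pos: [0.6074, 0.305, 0.2065]
orientation: [-3.112, 0.429, -0.001]
contact_force: [0.1, -0.9, 2.1]
grip_width: 0.0087
```

>>> send_rows(
  squeeze=70,
  deltas=[
    [0,0,0,-0.1,0,0,0],
    [0,0,0,-0.2,0,0,0],
    [0,0,0,-0.31,0,0,0],
    [0,-0.01,0.1,-0.31,0,0,-0.02],
    [0,-0.03,0.25,-0.31,0,0,-0.04],
    [0,-0.05,0.4,-0.31,0,0,-0.06],
    [0,-0.06,0.55,-0.31,0,0,-0.081],
    [0,-0.08,0.68,-0.31,0,0,-0.081],
    [0,-0.08,0.75,-0.31,0,0,-0.081],
    [0,-0.08,0.75,-0.31,0,0,-0.081],
    [0,-0.08,0.75,-0.31,0,0,-0.081],
  ],
)

```text
clock: 6.03
tcp_pos: [0.5654, 0.2003, 0.2525]
orientation: [-3.141, 0.032, 0.0]
contact_force: [-0.4, 0.0, -4.5]
grip_width: 0.0082
```

Run:
```python
from h import *
o=r.get_obs();print(o['joints'].round(2),o['tcp_pos'],o['contact_force'],o["moment"])
s=cam("scene");cv2.imwrite("pics/a2.png",cv2.resize(s["pixels"][110:280,220:400,::-1],None,fx=3.3,fy=3.3))
```

```text
[-0.15  0.37 -0.39  1.71  0.15  1.09 -2.17] [0.56535959 0.20028044 0.25248269] [-0.42195985  0.03705816 -4.4990782 ] [0.09623606 0.0339252  0.03882555]
```

View pics/a2.png

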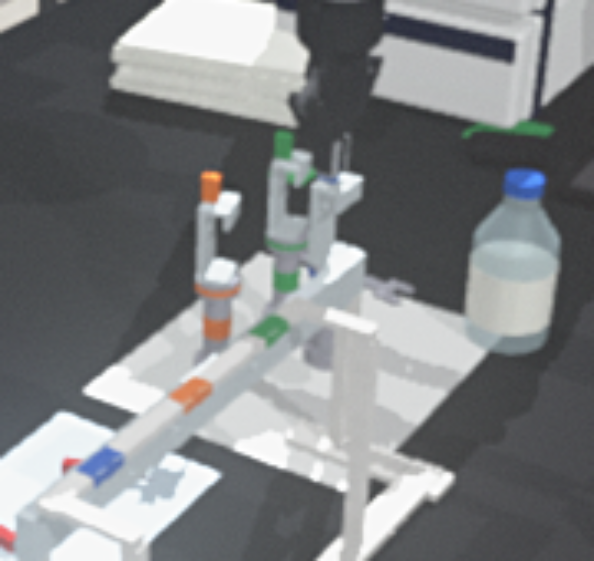

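>>> send_rows(
  deltas=[
    [0,0,0.15,0,0,0,0],
    [0,0.01,0.3,0,0,0,0],
    [0,0.01,0.45,0,0,0,0],
    [0,0.01,0.6,0,0,0,0],
    [0,0.02,0.75,0,0,0,0],
    [0,0.02,0.9,0,0,0,0],
    [0,0.02,0.9,0,0,0,0],
  ],
)

```text
clock: 6.67
tcp_pos: [0.5665, 0.0604, 0.2524]
orientation: [3.138, -0.038, -0.0]
contact_force: [-0.0, -1.2, -4.8]
grip_width: 0.008
```

>>> send_rows(
  deltas=[
    [0,0.08,0,0,0,0,0],
    [0,0.16,0,0,0,0,0],
    [0,0.24,0,0,0,0,0],
    [0,0.28,0,0,0,0,0],
    [0,0.3,0,0,0,0,0],
    [0,0.3,0,0,0,0,0],
  ],
)

```text
clock: 7.17
tcp_pos: [0.6111, 0.0653, 0.2524]
orientation: [-3.141, 0.029, 0.0]
contact_force: [0.3, 0.2, -3.8]
grip_width: 0.0082
```

>>> send_rows(
  deltas=[
    [0,0.01,0,0,0,0,0],
    [0,0.02,0,0,0,0,0],
    [0,0.03,0,0,0,0,0],
    [0,0.03,0,0,0,0,0],
  ],
)

```text
clock: 7.5
tcp_pos: [0.6152, 0.0641, 0.2529]
orientation: [-3.141, 0.031, -0.001]
contact_force: [0.5, -0.9, -3.5]
grip_width: 0.008
```

>>> send_rows(
  deltas=[
    [0,0.01,0,0,0,0,0],
    [0,0.02,0,0,0,0,0],
    [0,0.02,0,0,0,0,0],
  ],
)

```text
clock: 7.75
tcp_pos: [0.6184, 0.064, 0.2529]
orientation: [-3.141, 0.031, -0.001]
contact_force: [0.4, -0.6, -4.0]
grip_width: 0.0083
```

Run:
```python
from h import *
o=r.get_obs();print(o['tcp_pos'],o['contact_force'])
t=cam("top");s=cam("scene");z=lambda a:cv2.resize(a[:,:,::-1],(390,330),interpolation=cv2.INTER_CUBIC)
cv2.imwrite("pics/a3.png",np.hstack([z(t["pixels"][150:200,220:280]),z(s["pixels"][150:235,280:380])]))
```

```text
[0.61841388 0.06395413 0.2528814 ] [ 0.40195492 -0.62935784 -3.96196936]
```

View pics/a3.png

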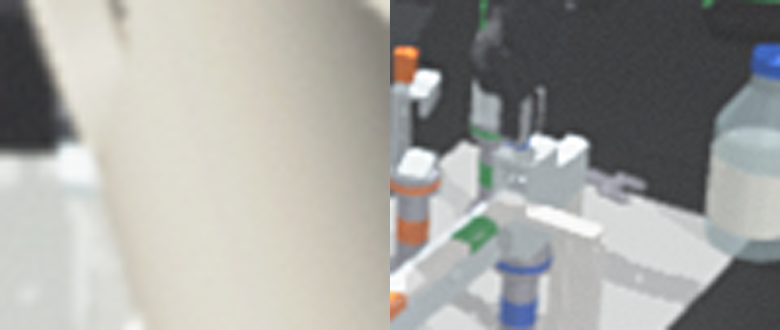

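>>> send_rows(
  deltas=[
    [0,0.01,0,0,0,0,0],
    [0,0.01,0,0,0,0,0],
  ],
)

```text
clock: 8.02
tcp_pos: [0.6198, 0.064, 0.2528]
orientation: [-3.141, 0.031, -0.0]
contact_force: [0.1, -0.3, -4.2]
grip_width: 0.0081
```

>>> send_rows(
  deltas=[
    [0,0.01,0,0,0,0,0],
    [0,0.01,0,0,0,0,0],
  ],
)

```text
clock: 8.18
tcp_pos: [0.6204, 0.064, 0.2526]
orientation: [3.141, -0.031, -0.003]
contact_force: [-3.1, -0.4, -2.7]
grip_width: 0.0084
```

>>> send_rows(
  deltas=[
    [0,0.01,0,0,0,0,0],
    [0,0.01,0,0,0,0,0],
  ],
)

```text
clock: 8.35
tcp_pos: [0.6208, 0.064, 0.2524]
orientation: [3.141, -0.03, -0.007]
contact_force: [-7.5, -0.1, -0.8]
grip_width: 0.0084
```

Contact came at TCP x ≈ 0.6202 (0.620 expected). I'll back off 1.5 mm and lower.

>>> send_rows(
  deltas=[
    [0,-0.027,0,0,0,0,0],
    [0,-0.027,0,0,0,0,0],
    [0,-0.027,0,0.03,0,0,0],
    [0,-0.027,0,0.05,0,0,0],
    [0,-0.027,0,0.06,0,0,0],
    [0,-0.027,0,0.06,0,0,0],
  ],
)

```text
clock: 8.85
tcp_pos: [0.6184, 0.0639, 0.243]
orientation: [3.141, -0.031, -0.001]
contact_force: [-0.1, 0.5, -4.1]
grip_width: 0.0082
```

>>> send_rows(
  deltas=[
    [0,0,0,0.03,0,0,0],
    [0,0,0,0.05,0,0,0],
    [0,0,0,0.06,0,0,0],
    [0,0,0,0.06,0,0,0],
  ],
)

```text
clock: 9.18
tcp_pos: [0.6183, 0.0639, 0.2341]
orientation: [3.141, -0.031, -0.002]
contact_force: [0.2, 0.2, -3.7]
grip_width: 0.0082
```

>>> send_rows(
  deltas=[
    [0,0,0,0.01,0,0,0],
    [0,0,0,0.01,0,0,0],
  ],
)

```text
clock: 9.35
tcp_pos: [0.6186, 0.064, 0.2331]
orientation: [3.141, -0.031, -0.0]
contact_force: [-0.3, 0.3, -4.2]
grip_width: 0.0084
```

>>> send_rows(
  deltas=[
    [0,0,0,0.01,0,0,0],
    [0,0,0,0.01,0,0,0],
  ],
)

```text
clock: 9.52
tcp_pos: [0.6185, 0.064, 0.2316]
orientation: [3.141, -0.031, -0.0]
contact_force: [-1.0, 0.8, -4.0]
grip_width: 0.0085
```

>>> send_rows(
  deltas=[
    [0,0,0,0.01,0,0,0],
    [0,0,0,0.01,0,0,0],
  ],
)

```text
clock: 9.68
tcp_pos: [0.6186, 0.064, 0.2316]
orientation: [3.141, -0.031, 0.001]
contact_force: [-3.7, -0.8, 3.0]
grip_width: 0.0083
```

>>> send_rows(
  deltas=[
    [0,0,0,0.01,0,0,0],
    [0,0,0,0.01,0,0,0],
  ],
)

```text
clock: 9.85
tcp_pos: [0.6186, 0.064, 0.2315]
orientation: [3.141, -0.031, 0.002]
contact_force: [-7.8, -1.7, 13.1]
grip_width: 0.0083
```

>>> send_rows(
  deltas=[
    [0,0,0,-0.03,0,0,0],
    [0,0,0,-0.03,0,0,0],
    [0,0,0.1,-0.03,0,0,0],
    [0,0,0.25,-0.03,0,0,0],
    [0,0,0.4,-0.03,0,0,0],
    [0,0,0.55,-0.03,0,0,0],
    [0,0,0.67,-0.03,0,0,0],
    [0,0,0.72,-0.03,0,0,0],
    [0,0,0.72,-0.03,0,0,0],
  ],
)

```text
clock: 10.6
tcp_pos: [0.6163, -0.0467, 0.2328]
orientation: [3.14, -0.037, -0.001]
contact_force: [0.6, -0.0, -3.6]
grip_width: 0.0083
```

>>> send_rows(
  deltas=[
    [0,0,0.1,0,0,0,0],
    [0,0,0.25,0,0,0,0],
    [0,0,0.4,0,0,0,0],
    [0,0,0.55,0,0,0,0],
    [0,0,0.67,0,0,0,0],
    [0,0,0.72,0,0,0,0],
    [0,0,0.72,0,0,0,0],
  ],
)

```text
clock: 11.18
tcp_pos: [0.6144, -0.1529, 0.233]
orientation: [3.141, -0.034, -0.0]
contact_force: [-0.4, -0.4, -4.1]
grip_width: 0.0082
```

>>> send_rows(
  deltas=[
    [0,0,0.1,0,0,0,0],
    [0,0,0.25,0,0,0,0],
    [0,0,0.4,0,0,0,0],
    [0,0,0.55,0,0,0,0],
    [0,0,0.67,0,0,0,0],
    [0,0,0.72,0,0,0,0],
    [0,0,0.72,0,0,0,0],
    [0,0,0.72,0,0,0,0],
  ],
)

```text
clock: 11.85
tcp_pos: [0.6124, -0.258, 0.2331]
orientation: [-3.14, 0.028, 0.001]
contact_force: [-1.9, -1.0, -4.8]
grip_width: 0.0081
```

>>> send_rows(
  deltas=[
    [0,0,0.015,0,0,0,0],
    [0,0,0.015,0,0,0,0],
    [0,0,0.015,0,0,0,0],
  ],
)

```text
clock: 12.1
tcp_pos: [0.6123, -0.2602, 0.2332]
orientation: [-3.14, 0.027, 0.001]
contact_force: [-2.3, 1.2, -4.2]
grip_width: 0.0079
```

>>> send_rows(
  deltas=[
    [0,0,0,0.01,0,0,0],
    [0,0,0,0.014,0,0,0],
    [0,0,0,0.014,0,0,0],
  ],
)

```text
clock: 12.35
tcp_pos: [0.6123, -0.2612, 0.2316]
orientation: [-3.141, 0.029, -0.0]
contact_force: [-3.8, 3.4, 0.4]
grip_width: 0.0083
```

>>> send_rows(
  deltas=[
    [0.2,0,0,0,0,0,0],
    [0.4,0,0,0,0,0,0],
    [0.4,0,0,0,0,0,0],
    [0.4,0,0,-0.1,0,0,0],
    [0.4,0,0,-0.3,0,0,0],
    [0.4,0,0,-0.5,0,0,0],
    [0.4,-0.2,0,-0.5,0,0,0],
    [0.4,-0.5,0,-0.5,0,0,0],
    [0.4,-0.9,0,-0.5,0,0,0],
    [0.4,-0.95,0,-0.5,0,0,0],
    [0.4,-0.95,0,-0.5,0,0,0],
  ],
)

```text
clock: 13.27
tcp_pos: [0.4644, -0.2611, 0.3069]
orientation: [3.139, -0.038, -0.003]
contact_force: [-0.2, 0.3, 0.0]
grip_width: 0.0343
```

```bash
cat > look.py <<'E'
from h import *
o=r.get_obs();print(o['clock'],o['tcp_pos'].round(4),o['joints'].round(2))
s=cam("scene");t=cam("top")
for c in("blue","orange","green"):
    for a in blobs(s,c,(140,100,400,350),90):
        print(c,"scene",a[0],a[1],"z.202",onz(s,a[0],.202)[:2].round(4),"z.227",onz(s,a[0],.227)[:2].round(4))
    for b in blobs(t,c,(100,130,425,290),90): print(c,"top",b[0],b[1],"z.205",onz(t,b[0],.205)[:2].round(4),"z.23",onz(t,b[0],.23)[:2].round(4))
for n,f in(("top",t),("scene",s)):
  for o in blobs(f,"red",(150,200,430,320),100,50):
    (vx,vy,x0,y0)=cv2.fitLine(o[3].astype(np.float32),cv2.DIST_L2,0,.01,.01).ravel()
    p=onz(f,(x0-vx*5,y0-vy*5),.012)-onz(f,(x0+vx*5,y0+vy*5),.012);p*=np.sign(p[0])
    print("pin",n,o[0],onz(f,o[0],.012)[:2].round(4),"yaw",np.degrees(np.arctan2(p[1],p[0])).round(1),o[1])
E
python3 look.py
```

```text
13.2667 [ 0.4644 -0.2611  0.3069] [ 0.59  0.2  -0.23  1.8   0.05  1.15 -1.25]
blue scene [378.5 165.2] 113 z.202 [0.6924 0.3533] z.227 [0.7102 0.3044]
blue scene [245.2 248.2] 141 z.202 [ 0.6069 -0.2354] z.227 [ 0.6278 -0.2633]
blue scene [243.5 286.8] 24 z.202 [ 0.6863 -0.3512] z.227 [ 0.7043 -0.375 ]
blue scene [244.6 299.2] 64 z.202 [ 0.7113 -0.3817] z.227 [ 0.7285 -0.4044]
blue top [120.5 156.8] 220 z.205 [0.6651 0.4035] z.23 [0.6592 0.3949]
blue top [397.7 170.4] 85 z.205 [ 0.6451 -0.2661] z.23 [ 0.6396 -0.2603]
blue top [398.4 181.5] 42 z.205 [ 0.6179 -0.2675] z.23 [ 0.613  -0.2617]
blue top [381.9 191.8] 17 z.205 [ 0.592  -0.2276] z.23 [ 0.5877 -0.2227]
orange scene [283.4 165.9] 51 z.202 [0.4497 0.1833] z.227 [0.4762 0.1405]
orange scene [284.8 198.2] 20 z.202 [0.5593 0.0166] z.227 [ 0.5819 -0.0203]
orange scene [285.2 209.1] 42 z.202 [ 0.591  -0.0319] z.227 [ 0.6124 -0.0671]
orange scene [277.9 228.5] 64 z.202 [ 0.6255 -0.1214] z.227 [ 0.6457 -0.1534]
orange scene [163.6 314.6] 340 z.202 [ 0.6046 -0.5074] z.227 [ 0.6256 -0.5256]
orange scene [166.4 337.7] 49 z.202 [ 0.6526 -
[... 401 characters left out ...]
n scene [305.4 153.3] 41 z.202 [0.46  0.301] z.227 [0.4862 0.2539]
green scene [314.6 162.3] 9 z.202 [0.5174 0.2596] z.227 [0.5414 0.214 ]
green scene [306.4 194.8] 27 z.202 [0.5993 0.0664] z.227 [0.6204 0.0277]
green scene [301.7 208.9] 34 z.202 [ 0.6269 -0.0065] z.227 [ 0.6471 -0.0426]
green top [304.7 166.6] 71 z.205 [ 0.6499 -0.0417] z.23 [ 0.6443 -0.0408]
green top [158.4 242. ] 33 z.205 [0.4613 0.301 ] z.23 [0.4597 0.2946]
pin top [384.  249.6] [ 0.4645 -0.2704] yaw -22.0 59
pin top [296.8 252. ] [ 0.4532 -0.0307] yaw 19.3 50
pin top [339.4 254.1] [ 0.4498 -0.1478] yaw -10.2 51
pin scene [219.2 270.4] [ 0.4502 -0.1507] yaw -14.1 34
pin scene [194.4 296.6] [ 0.4651 -0.2742] yaw -22.5 40
```

>>> send_rows(
  deltas=[
    [0.45,0,0.04,0.2,0,0,0.03],
    [0.45,0,0.073,0.4,0,0,0.06],
    [0.45,0,0.073,0.6,0,0,0.09],
    [0.45,0,0.073,0.8,0,0,0.114],
    [0.45,0,0.073,1,0,0,0.114],
    [0.45,0,0.073,1,0,0,0.114],
    [0.45,0,0.073,1,0,0,0.114],
  ],
)

```text
clock: 13.95
tcp_pos: [0.4701, -0.2697, 0.1554]
orientation: [-3.085, 0.587, 0.003]
contact_force: [1.2, 0.2, 0.5]
grip_width: 0.0386
```

>>> send_rows(
  deltas=[
    [0.45,0,0,0.2,0,0,0],
    [0.45,0,0,0.4,0,0,0],
    [0.45,0,0,0.6,0,0,0],
    [0.45,0,0,0.75,0,0,0],
    [0.45,0,0,0.75,0,0,0],
    [0.45,0,0,0.75,0,0,0],
  ],
)

```text
clock: 14.45
tcp_pos: [0.471, -0.2707, 0.0449]
orientation: [3.086, -0.589, 0.002]
contact_force: [0.1, 0.4, 1.0]
grip_width: 0.0386
```

>>> send_rows(
  deltas=[
    [0.45,-0.033,0.024,0.0,0,0,0],
    [0.45,-0.033,0.024,0.1,0,0,0],
    [0.45,-0.033,0.024,0.2,0,0,0],
    [0.45,-0.033,0.024,0.21,0,0,0],
    [0.45,-0.033,0.024,0.21,0,0,0],
  ],
)

```text
clock: 14.87
tcp_pos: [0.4641, -0.2724, 0.0135]
orientation: [3.085, -0.59, 0.002]
contact_force: [-0.9, -0.3, -0.0]
grip_width: 0.0387
```

>>> send_rows(
  squeeze=50,
  deltas=[
    [0.2,0,0,0,0,0,0],
    [0.1,0,0,0,0,0,0],
    [0,0,0,0,0,0,0],
    [0,0,0,0,0,0,0],
    [0,0,0,0,0,0,0],
    [0,0,0,0,0,0,0],
  ],
)

```text
clock: 15.37
tcp_pos: [0.4646, -0.2724, 0.0138]
orientation: [3.085, -0.59, 0.004]
contact_force: [-0.5, 1.5, 7.3]
grip_width: 0.0104
```

>>> send_rows(
  deltas=[
    [0,0,0,-0.15,0,0,0],
    [0,0,0,-0.35,0,0,-0.03],
    [0,0,0,-0.6,0,0,-0.06],
    [0,0,0,-0.8,0,0,-0.09],
    [0,0,0,-1,0,0,-0.114],
    [0,0,0,-1,0,0,-0.114],
    [0,0,0,-1,0,0,-0.114],
    [0,0,0,-1,0,0,-0.114],
  ],
)

```text
clock: 16.03
tcp_pos: [0.4632, -0.2719, 0.1623]
orientation: [3.141, -0.032, 0.0]
contact_force: [-0.2, 0.1, -1.4]
grip_width: 0.0108
```

>>> send_rows(
  deltas=[
    [0,0.1,-0.03,-0.1,0,0,0],
    [0,0.2,-0.06,-0.22,0,0,0],
    [0,0.3,-0.08,-0.22,0,0,0],
    [0,0.4,-0.08,-0.22,0,0,0],
    [0,0.4,-0.08,-0.22,0,0,0],
    [0,0.4,-0.08,-0.22,0,0,0],
    [0,0.4,-0.08,-0.22,0,0,0],
  ],
)

```text
clock: 16.62
tcp_pos: [0.5223, -0.2609, 0.1937]
orientation: [-3.141, 0.031, 0.005]
contact_force: [-0.4, 0.1, -0.5]
grip_width: 0.0107
```

Run:
```python
from h import *
o=r.get_obs();print(o['tcp_pos'],o['contact_force'],o['orientation'])
t=cam("top");s=cam("scene");z=lambda a:cv2.resize(a[:,:,::-1],(390,390),interpolation=cv2.INTER_CUBIC)
cv2.imwrite("pics/a4.png",np.hstack([z(t["pixels"][160:230,350:420]),z(s["pixels"][220:320,180:280])]))
```

```text
[ 0.52230933 -0.26090373  0.19374911] [-0.44869523  0.09563375 -0.45376675] [-3.14055597  0.03148037  0.00487525]
```

View pics/a4.png

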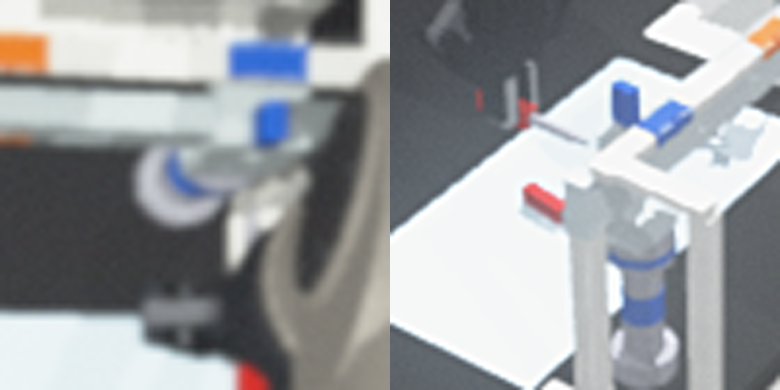

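>>> send_rows(
  deltas=[
    [0,0,0,-0.013,0,0,0],
    [0,0.04,0,-0.013,0,0,0],
    [0,0.08,0,-0.013,0,0,0],
    [0,0.12,0,-0.013,0,0,0],
    [0,0.16,0,-0.013,0,0,0],
    [0,0.16,0,-0.013,0,0,0],
  ],
)

```text
clock: 17.22
tcp_pos: [0.5495, -0.2611, 0.1972]
orientation: [-3.141, 0.029, -0.002]
contact_force: [0.5, 0.0, -0.3]
grip_width: 0.0105
```

>>> send_rows(
  deltas=[
    [0,0.03,0,0,0,0,0],
    [0,0.06,0,0,0,0,0],
    [0,0.06,0,0,0,0,0],
  ],
)

```text
clock: 17.47
tcp_pos: [0.5575, -0.2612, 0.197]
orientation: [-3.141, 0.03, -0.0]
contact_force: [-0.3, 0.8, -0.6]
grip_width: 0.0105
```

>>> send_rows(
  deltas=[
    [0,0.02,0,0.006,0,0,0],
    [0,0.05,0,0.006,0,0,0],
    [0,0.08,0,0.006,0,0,0],
    [0,0.08,0,0.006,0,0,0],
  ],
)

```text
clock: 17.8
tcp_pos: [0.5698, -0.2607, 0.1961]
orientation: [-3.14, 0.029, -0.001]
contact_force: [-0.1, 3.9, -0.9]
grip_width: 0.0107
```

>>> send_rows(
  deltas=[
    [0,0.03,0,0,0,0,0],
    [0,0.06,0,0,0,0,0],
    [0,0.06,0,0,0,0,0],
  ],
)

```text
clock: 18.05
tcp_pos: [0.5785, -0.2608, 0.196]
orientation: [-3.14, 0.029, 0.0]
contact_force: [-0.2, 4.7, -0.9]
grip_width: 0.0101
```

>>> send_rows(
  deltas=[
    [0,0.02,-0.006,0,0,0,0],
    [0,0.03,-0.006,0,0,0,0],
    [0,0.03,-0.006,0,0,0,0],
  ],
)

```text
clock: 18.3
tcp_pos: [0.5825, -0.2607, 0.1961]
orientation: [-3.141, 0.03, 0.0]
contact_force: [-1.3, 5.0, -0.1]
grip_width: 0.0105
```

>>> send_rows(
  deltas=[
    [0,0.01,0,0,0,0,0],
    [0,0.02,0,0,0,0,0],
    [0,0.02,0,0,0,0,0],
  ],
)

```text
clock: 18.55
tcp_pos: [0.5851, -0.2608, 0.196]
orientation: [-3.141, 0.03, 0.001]
contact_force: [-1.9, 5.2, -1.6]
grip_width: 0.0105
```

>>> send_rows(
  deltas=[
    [0,0.01,0,0,0,0,0],
    [0,0.02,0,0,0,0,0],
    [0,0.02,0,0,0,0,0],
  ],
)

```text
clock: 18.8
tcp_pos: [0.5879, -0.2608, 0.196]
orientation: [-3.141, 0.03, 0.002]
contact_force: [-2.7, 4.8, -0.3]
grip_width: 0.0108
```

>>> send_rows(
  deltas=[
    [0,0.01,0,0,0,0,0],
    [0,0.02,0,0,0,0,0],
    [0,0.02,0,0,0,0,0],
  ],
)

```text
clock: 19.05
tcp_pos: [0.5881, -0.2608, 0.1959]
orientation: [-3.14, 0.031, 0.012]
contact_force: [-12.9, 7.0, 6.6]
grip_width: 0.0104
```

>>> send_rows(
  deltas=[
    [0,0.01,0,0,0,0,0],
    [0,0.015,0,0,0,0,0],
    [0,0.015,0,0,0,0,0],
  ],
)

```text
clock: 19.3
tcp_pos: [0.5882, -0.2609, 0.1958]
orientation: [-3.139, 0.032, 0.018]
contact_force: [-19.3, 7.9, 11.8]
grip_width: 0.0104
```

Pin is home by contact. I'll unload, release and rise.

>>> send_rows(
  deltas=[
    [0,-0.03,0,0,0,0,0],
    [0,-0.03,0,0,0,0,0],
    [0.2,-0.03,0,0,0,0,0],
    [0.4,-0.03,0,0,0,0,0],
    [0.4,-0.03,0,0,0,0,0],
    [0.4,-0.1,0,-0.2,0,0,0],
    [0.4,-0.2,0,-0.45,0,0,0],
    [0.4,-0.4,0,-0.7,0,0,0],
    [0.4,-0.5,-0.25,-0.8,0,0,0],
    [0.4,-0.5,-0.5,-0.8,0,0,0],
    [0.4,-0.5,-0.75,-0.8,0,0,0],
    [0.4,-0.5,-1,-0.8,0,0,0],
  ],
)

```text
clock: 20.3
tcp_pos: [0.5218, -0.1095, 0.3178]
orientation: [3.14, -0.034, 0.006]
contact_force: [0.1, 0.1, -0.2]
grip_width: 0.034
```

>>> send_rows(
  deltas=[
    [0.4,0,-0.25,0,0,0,0],
    [0.4,0,-0.5,0,0,0,0],
    [0.4,0,-0.75,0,0,0,0],
    [0.4,0,-1,0,0,0,0],
    [0.4,0,-1,0,0,0,0],
  ],
)

```text
clock: 20.72
tcp_pos: [0.5246, 0.0485, 0.3174]
orientation: [-3.138, 0.014, -0.005]
contact_force: [0.3, 0.0, -0.7]
grip_width: 0.0341
```

```bash
python3 look.py | grep -v "green scene"
python3 - <<'E'
from h import *
t=cam("top");s=cam("scene");z=lambda a:cv2.resize(a[:,:,::-1],(390,390),interpolation=cv2.INTER_CUBIC)
cv2.imwrite("pics/a5.png",np.hstack([z(t["pixels"][160:230,350:420]),z(s["pixels"][220:320,180:280])]))
E
```

```text
20.7167 [0.5246 0.0485 0.3174] [ 0.21  0.2  -0.48  1.79  0.1   1.17 -1.88]
blue scene [378.5 165.3] 114 z.202 [0.6927 0.3526] z.227 [0.7105 0.3037]
blue scene [245.3 248.3] 147 z.202 [ 0.6074 -0.2356] z.227 [ 0.6282 -0.2635]
blue scene [243.6 286.8] 25 z.202 [ 0.6864 -0.351 ] z.227 [ 0.7045 -0.3748]
blue scene [244.5 299.2] 64 z.202 [ 0.7111 -0.3819] z.227 [ 0.7283 -0.4046]
blue top [120.5 156.8] 220 z.205 [0.6651 0.4035] z.23 [0.6592 0.3949]
blue top [397.5 170.6] 80 z.205 [ 0.6446 -0.2656] z.23 [ 0.6391 -0.2598]
blue top [398.4 181.6] 40 z.205 [ 0.6177 -0.2675] z.23 [ 0.6128 -0.2617]
blue top [382.1 191.9] 18 z.205 [ 0.5918 -0.2281] z.23 [ 0.5874 -0.2232]
orange scene [195.8 130. ] 6 z.202 [0.0384 0.2508] z.227 [0.0795 0.2055]
orange scene [178.7 135.3] 98 z.202 [0.0206 0.181 ] z.227 [0.0624 0.1382]
orange scene [283.5 165.9] 52 z.202 [0.4499 0.1835] z.227 [0.4764 0.1406]
orange scene [284.8 198.2] 20 z.202 [0.5593 0.0166] z.227 [ 0.5819 -0.0203]
orange scene [285.2 209.1] 42 z.202 [ 0.591  -0.0319] z.227 [ 0.6124 -0.0671]
orange scene [279.2 229.9] 24 z.202 [ 0.6316 -0.125 ] z.227 [ 0.6516 -0.1568]
orange scene [163.4 314.5] 329 z.202 [ 0.6041 -0.5074] z.227 [ 0.6251 -0.5256]
orange scene [166.2 337.7] 45 z.202 [ 0.6523 -0.5505] z.227 [ 0.6715 -0.5672]
orange top [347.  184.8] 16 z.205 [ 0.6074 -0.1439] z.23 [ 0.6027 -0.1408]
orange top [210.1 247.5] 15 z.205 [0.4507 0.1785] z.23 [0.4494 0.1747]
green top [304.6 166.8] 61 z.205 [ 0.6494 -0.0415] z.23 [ 0.6438 -0.0406]
green top [158.3 242. ] 32 z.205 [0.4613 0.3012] z.23 [0.4597 0.2948]
pin top [339.4 254.2] [ 0.4495 -0.1478] yaw -9.7 47
pin scene [227.6 255.1] [ 0.4257 -0.08  ] yaw 0.8 39
pin scene [219.1 270.4] [ 0.45   -0.1508] yaw -13.6 35
```

View pics/a5.png

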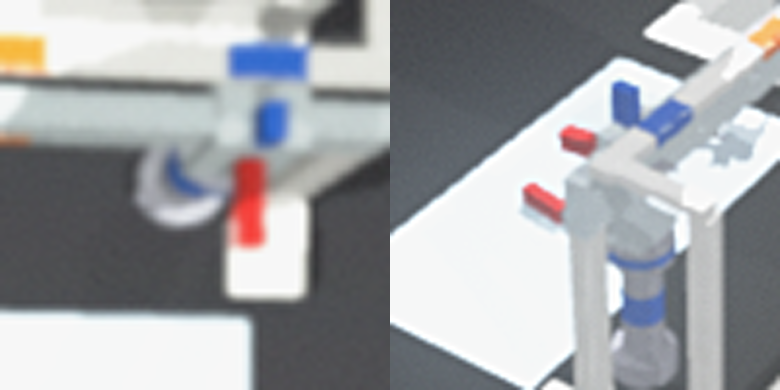

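Blue is hung, and its pin sits at the front plate. Orange is next.

>>> send_rows(
  deltas=[
    [0.5,-0.1,-0.2,0,0,0,-0.02],
    [0.5,-0.25,-0.45,0,0,0,-0.05],
    [0.5,-0.4,-0.7,0,0,0,-0.073],
    [0.5,-0.49,-0.9,0,0,0,-0.073],
    [0.5,-0.49,-0.9,0,0,0,-0.073],
    [0.5,-0.49,-0.9,0,0,0,-0.073],
    [0.5,-0.49,-0.9,0,0,0,-0.073],
    [0.5,-0.49,-0.9,0,0,0,-0.073],
  ],
)

```text
clock: 21.58
tcp_pos: [0.4547, 0.1741, 0.3161]
orientation: [3.124, 0.322, 0.0]
contact_force: [0.0, 0.2, 0.4]
grip_width: 0.0425
```

```bash
cat > go.py <<'E'
import sys
from h import *
o=r.get_obs();R=Ro.from_rotvec(o['orientation']).as_matrix()
T=np.array([float(a) for a in sys.argv[1:4]]);yaw=float(sys.argv[4])
d=R.T@(T-o['tcp_pos'])/.15
cy=np.radians(yaw);G=np.array([[np.cos(cy),np.sin(cy),0],[np.sin(cy),-np.cos(cy),0],[0,0,-1]])
w=Ro.from_matrix(R.T@G).as_rotvec()/np.pi
print("clock",o['clock'].__round__(2),"tcp",o['tcp_pos'].round(4),"shift",d.round(3),"turn",w.round(4),"yaw",np.degrees(np.arctan2(R[1,0],R[0,0])).round(1))
E
python3 go.py .4514 .1816 .206 12
```

```text
clock 21.58 tcp [0.4547 0.1741 0.3161] shift [-0.011 -0.054  0.734] turn [ 0.0002  0.     -0.0012] yaw 11.8
```

>>> send_rows(
  deltas=[
    [0.5,-0.011,-0.054,0.2,0,0,0],
    [0.5,-0.011,-0.054,0.4,0,0,0],
    [0.5,-0.011,-0.054,0.6,0,0,0],
    [0.5,-0.011,-0.054,0.73,0,0,0],
    [0.5,-0.011,-0.054,0.73,0,0,0],
    [0.5,-0.011,-0.054,0.73,0,0,0],
  ],
)

```text
clock: 22.08
tcp_pos: [0.4506, 0.1824, 0.2062]
orientation: [3.124, 0.325, -0.003]
contact_force: [-0.4, 0.6, 0.9]
grip_width: 0.0428
```

>>> send_rows(
  squeeze=50,
  deltas=[
    [0.3,0,0,0,0,0,0],
    [0.2,0,0,0,0,0,0],
    [0.1,0,0,0,0,0,0],
    [0,0,0,0,0,0,0],
    [0,0,0,0,0,0,0],
    [0,0,0,0,0,0,0],
    [0,0,0,0,0,0,0],
  ],
)

```text
clock: 22.67
tcp_pos: [0.4513, 0.1842, 0.2084]
orientation: [-3.124, -0.328, -0.005]
contact_force: [-0.9, -0.3, 6.8]
grip_width: 0.0085
```

```bash
python3 go.py .555 .19 .2525 -1.1
```

```text
clock 22.67 tcp [0.4513 0.1842 0.2084] shift [ 0.685  0.106 -0.292] turn [-0.0001 -0.0009  0.0728] yaw 12.0
```

>>> send_rows(
  squeeze=70,
  deltas=[
    [0,0,0,-0.1,0,0,0],
    [0,0,0,-0.2,0,0,0],
    [0,0,0,-0.31,0,0,0],
    [0,0.12,0.02,-0.31,0,0,0.02],
    [0,0.27,0.04,-0.31,0,0,0.04],
    [0,0.42,0.07,-0.31,0,0,0.06],
    [0,0.56,0.1,-0.31,0,0,0.073],
    [0,0.68,0.11,-0.31,0,0,0.073],
    [0,0.68,0.11,-0.31,0,0,0.073],
    [0,0.68,0.11,-0.31,0,0,0.073],
  ],
)

```text
clock: 23.5
tcp_pos: [0.5537, 0.1888, 0.2528]
orientation: [-3.141, 0.032, 0.002]
contact_force: [-0.3, 0.1, -2.6]
grip_width: 0.0083
```

```bash
python3 go.py .565 .064 .2545 -1.1;python3 - <<'E'
from h import *
t=cam("top");s=cam("scene");z=lambda a:cv2.resize(a[:,:,::-1],(390,390),interpolation=cv2.INTER_CUBIC)
print(r.get_obs()["contact_force"])
cv2.imwrite("pics/a6.png",z(s["pixels"][130:260,250:380]))
E
```

```text
clock 23.5 tcp [0.5537 0.1888 0.2528] shift [ 0.092  0.831 -0.011] turn [-0.      0.0003 -0.0003] yaw -1.2
[ 0.24759445 -0.50631744 -3.8648632 ]
```

View pics/a6.png

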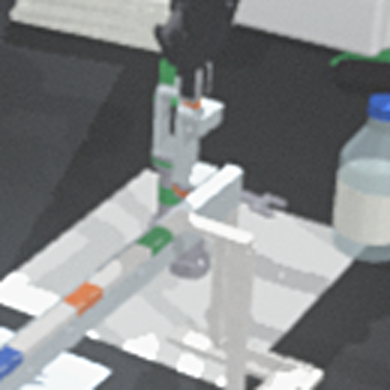

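>>> send_rows(
  deltas=[
    [0,0.02,0.15,0,0,0,0],
    [0,0.05,0.3,0,0,0,0],
    [0,0.09,0.45,0,0,0,0],
    [0,0.09,0.6,0,0,0,0],
    [0,0.09,0.75,0,0,0,0],
    [0,0.09,0.83,0,0,0,0],
    [0,0.09,0.83,0,0,0,0],
    [0,0.09,0.83,0,0,0,0],
  ],
)

```text
clock: 24.27
tcp_pos: [0.5641, 0.0645, 0.2535]
orientation: [-3.141, 0.032, -0.0]
contact_force: [0.1, 1.8, -2.7]
grip_width: 0.0083
```

>>> send_rows(
  deltas=[
    [0,0.08,0,0,0,0,0],
    [0,0.16,0,0,0,0,0],
    [0,0.24,0,0,0,0,0],
    [0,0.29,0,0,0,0,0],
    [0,0.32,0,0,0,0,0],
    [0,0.32,0,0,0,0,0],
    [0,0.32,0,0,0,0,0],
  ],
)

```text
clock: 24.85
tcp_pos: [0.612, 0.0642, 0.253]
orientation: [-3.141, 0.029, 0.001]
contact_force: [-1.1, -0.1, -3.8]
grip_width: 0.0079
```

>>> send_rows(
  deltas=[
    [0,0.01,0,0,0,0,0],
    [0,0.01,0,0,0,0,0],
  ],
)

```text
clock: 25.02
tcp_pos: [0.6138, 0.0635, 0.2533]
orientation: [3.141, -0.03, 0.0]
contact_force: [0.7, -0.8, -3.5]
grip_width: 0.0081
```

>>> send_rows(
  deltas=[
    [0,0.01,0,0,0,0,0],
    [0,0.01,0,0,0,0,0],
  ],
)

```text
clock: 25.18
tcp_pos: [0.6156, 0.0632, 0.2533]
orientation: [3.141, -0.031, 0.0]
contact_force: [0.5, -0.1, -3.6]
grip_width: 0.008
```

>>> send_rows(
  deltas=[
    [0,0.01,0,0,0,0,0],
    [0,0.01,0,0,0,0,0],
  ],
)

```text
clock: 25.35
tcp_pos: [0.6173, 0.0632, 0.2533]
orientation: [3.141, -0.031, 0.001]
contact_force: [0.2, 0.7, -3.0]
grip_width: 0.0082
```

>>> send_rows(
  deltas=[
    [0,0.01,0,0,0,0,0],
    [0,0.01,0,0,0,0,0],
  ],
)

```text
clock: 25.52
tcp_pos: [0.6188, 0.0632, 0.2533]
orientation: [-3.141, 0.031, -0.0]
contact_force: [0.4, 0.4, -2.7]
grip_width: 0.0083
```

>>> send_rows(
  deltas=[
    [0,0.01,0,0,0,0,0],
    [0,0.01,0,0,0,0,0],
  ],
)

```text
clock: 25.68
tcp_pos: [0.6201, 0.0632, 0.2532]
orientation: [3.141, -0.031, -0.001]
contact_force: [-1.8, -0.6, -3.4]
grip_width: 0.0079
```

>>> send_rows(
  deltas=[
    [0,0.01,0,0,0,0,0],
    [0,0.01,0,0,0,0,0],
  ],
)

```text
clock: 25.85
tcp_pos: [0.6206, 0.0633, 0.253]
orientation: [3.141, -0.031, -0.004]
contact_force: [-4.0, -0.5, -1.3]
grip_width: 0.0079
```

>>> send_rows(
  deltas=[
    [0,-0.021,0,0,0,0,0],
    [0,-0.021,0,0,0,0,0],
    [0,-0.021,0,0.03,0,0,0],
    [0,-0.021,0,0.06,0,0,0],
    [0,-0.021,0,0.08,0,0,0],
    [0,-0.021,0,0.08,0,0,0],
  ],
)

```text
clock: 26.35
tcp_pos: [0.6179, 0.063, 0.24]
orientation: [3.141, -0.031, -0.002]
contact_force: [-0.7, -0.0, -3.0]
grip_width: 0.0087
```

>>> send_rows(
  deltas=[
    [0,0,0,0.02,0,0,0],
    [0,0,0,0.04,0,0,0],
    [0,0,0,0.04,0,0,0],
  ],
)

```text
clock: 26.6
tcp_pos: [0.6181, 0.0631, 0.2345]
orientation: [3.141, -0.031, -0.001]
contact_force: [-0.1, -0.7, -3.1]
grip_width: 0.0081
```

>>> send_rows(
  deltas=[
    [0,0,0,0.01,0,0,0],
    [0,0,0,0.01,0,0,0],
  ],
)

```text
clock: 26.77
tcp_pos: [0.6185, 0.0632, 0.2337]
orientation: [-3.141, 0.031, -0.0]
contact_force: [0.0, 0.4, -2.1]
grip_width: 0.008
```

>>> send_rows(
  deltas=[
    [0,0,0,0.01,0,0,0],
    [0,0,0,0.01,0,0,0],
  ],
)

```text
clock: 26.93
tcp_pos: [0.6185, 0.0633, 0.2335]
orientation: [3.141, -0.031, 0.001]
contact_force: [-3.4, -0.2, 3.9]
grip_width: 0.0079
```

>>> send_rows(
  deltas=[
    [0,0,0,-0.02,0,0,0],
    [0,0,0,-0.02,0,0,0],
    [0,0,0.1,-0.02,0,0,0],
    [0,0,0.25,-0.02,0,0,0],
    [0,0,0.4,-0.02,0,0,0],
    [0,0,0.55,-0.02,0,0,0],
    [0,0,0.67,-0.02,0,0,0],
    [0,0,0.71,-0.02,0,0,0],
    [0,0,0.71,-0.02,0,0,0],
  ],
)

```text
clock: 27.68
tcp_pos: [0.6163, -0.0455, 0.2349]
orientation: [3.14, -0.036, -0.0]
contact_force: [0.1, 0.1, -2.9]
grip_width: 0.0082
```

>>> send_rows(
  deltas=[
    [0,0,0.1,0,0,0,0],
    [0,0,0.25,0,0,0,0],
    [0,0,0.4,0,0,0,0],
    [0,0,0.55,0,0,0,0],
    [0,0,0.67,0,0,0,0],
    [0,0,0.71,0,0,0,0],
    [0,0,0.71,0,0,0,0],
    [0,0,0.71,0,0,0,0],
    [0,0,0.71,0,0,0,0],
  ],
)

```text
clock: 28.43
tcp_pos: [0.6146, -0.1467, 0.2353]
orientation: [-3.14, 0.026, -0.0]
contact_force: [-0.3, 0.2, -3.5]
grip_width: 0.0081
```

```bash
python3 go.py .6145 -.1500 .2335 -1.1; python3 look.py|grep -E "orange|pin"
```

```text
clock 28.43 tcp [ 0.6146 -0.1467  0.2353] shift [-0.001  0.022  0.012] turn [-0.0005 -0.0001  0.0009] yaw -0.9
orange scene [196.2 130. ] 6 z.202 [0.0395 0.2516] z.227 [0.0807 0.2063]
orange scene [178.7 135.2] 95 z.202 [0.02   0.1816] z.227 [0.0618 0.1388]
orange scene [277.5 228.6] 70 z.202 [ 0.6249 -0.1224] z.227 [ 0.6451 -0.1543]
orange scene [271.3 262. ] 25 z.202 [ 0.6877 -0.2459] z.227 [ 0.7057 -0.2735]
orange scene [271.2 274.2] 63 z.202 [ 0.7118 -0.2829] z.227 [ 0.7289 -0.3091]
orange scene [163.4 314.6] 330 z.202 [ 0.6043 -0.5076] z.227 [ 0.6253 -0.5259]
orange scene [165.7 337.8] 47 z.202 [ 0.6517 -0.5512] z.227 [ 0.671  -0.5679]
orange top [339.7 191.6] 7 z.205 [ 0.5905 -0.1265] z.23 [ 0.5862 -0.1237]
pin top [296.9 251.9] [ 0.4535 -0.031 ] yaw 20.0 46
pin top [339.4 254.2] [ 0.4495 -0.1478] yaw -9.7 47
pin scene [227.8 255.1] [ 0.4262 -0.0797] yaw 6.5 41
pin scene [219.1 270.3] [ 0.4497 -0.1505] yaw -12.9 35
```

>>> send_rows(
  deltas=[
    [0,0,0.015,0,0,0,0],
    [0,0,0.015,0,0,0,0],
    [0,0,0.015,0,0,0,0],
    [0,0,0.015,0.01,0,0,0],
    [0,0,0.015,0.014,0,0,0],
    [0,0,0.015,0.014,0,0,0],
  ],
)

```text
clock: 29.03
tcp_pos: [0.6143, -0.152, 0.2335]
orientation: [3.141, -0.031, 0.001]
contact_force: [-1.3, 0.6, -0.2]
grip_width: 0.0078
```

>>> send_rows(
  deltas=[
    [0,0,-0.012,-0.008,0,0,0],
    [0,0,-0.012,-0.008,0,0,0],
    [0,0,-0.012,-0.008,0,0,0],
    [0,0,-0.012,0,0,0,0],
    [0,0,-0.012,0,0,0,0],
  ],
)

```text
clock: 29.45
tcp_pos: [0.6143, -0.1501, 0.2335]
orientation: [3.141, -0.031, 0.0]
contact_force: [-1.8, 0.3, 1.5]
grip_width: 0.0077
```

>>> send_rows(
  deltas=[
    [0.2,0,0,0,0,0,0],
    [0.45,0,0,0,0,0,0],
    [0.45,0,0,0,0,0,0],
    [0.45,0,0,-0.1,0,0,0],
    [0.45,0,0,-0.3,0,0,0],
    [0.45,0,0,-0.4,0,0,0],
    [0.45,-0.2,0,-0.4,0,0,0],
    [0.45,-0.5,0,-0.4,0,0,0.02],
    [0.45,-0.8,0,-0.4,0,0,0.04],
    [0.45,-1,0,-0.4,0,0,0.055],
    [0.45,-1,0,-0.4,0,0,0.055],
    [0.45,-1,0,-0.4,0,0,0.055],
    [0.45,-1,0,-0.4,0,0,0.055],
  ],
)

```text
clock: 30.53
tcp_pos: [0.4652, -0.1474, 0.2939]
orientation: [3.127, -0.301, 0.003]
contact_force: [-0.4, 0.3, 0.4]
grip_width: 0.0388
```

```bash
python3 go.py .450 -.149 .15 -11; python3 look.py|grep -E "orange top|pin"
```

```text
clock 30.53 tcp [ 0.4652 -0.1474  0.2939] shift [-0.099  0.03   0.959] turn [ 0.0001 -0.0007  0.    ] yaw -11.0
orange top [350.8 170. ] 29 z.205 [ 0.6438 -0.153 ] z.23 [ 0.6383 -0.1496]
orange top [351.1 180.2] 32 z.205 [ 0.6188 -0.1537] z.23 [ 0.6139 -0.1504]
pin top [296.9 251.9] [ 0.4535 -0.031 ] yaw 20.0 46
pin top [339.4 254.2] [ 0.4495 -0.1478] yaw -9.7 47
pin scene [227.8 255.1] [ 0.4262 -0.0797] yaw 5.8 38
pin scene [219.2 270.4] [ 0.4502 -0.1507] yaw -14.1 34
```

>>> send_rows(
  deltas=[
    [0.45,-0.05,0.02,0.2,0,0,0],
    [0.45,-0.1,0.02,0.4,0,0,0],
    [0.45,-0.1,0.02,0.6,0,0,0],
    [0.45,-0.1,0.02,0.8,0,0,0],
    [0.45,-0.1,0.02,1,0,0,0],
    [0.45,-0.1,0.02,1,0,0,0],
  ],
)

```text
clock: 31.13
tcp_pos: [0.4466, -0.1462, 0.1382]
orientation: [-3.125, 0.299, 0.014]
contact_force: [-0.7, -0.1, 0.6]
grip_width: 0.0385
```

>>> send_rows(
  deltas=[
    [0.45,0,0,0.2,0,0,0],
    [0.45,0,0,0.4,0,0,0],
    [0.45,0,0,0.6,0,0,0],
    [0.45,0,0,0.7,0,0,0],
    [0.45,0,0,0.7,0,0,0],
    [0.45,0,0,0.7,0,0,0],
  ],
)

```text
clock: 31.63
tcp_pos: [0.4501, -0.1472, 0.0386]
orientation: [-3.127, 0.301, 0.0]
contact_force: [-0.6, 0.6, 0.6]
grip_width: 0.038
```

```bash
python3 go.py .450 -.149 .0135 -11
```

```text
clock 31.63 tcp [ 0.4501 -0.1472  0.0386] shift [0.001 0.012 0.167] turn [-0.0001  0.      0.0001] yaw -11.0
```

>>> send_rows(
  deltas=[
    [0.45,0,0.012,0.1,0,0,0],
    [0.45,0,0.012,0.165,0,0,0],
    [0.45,0,0.012,0.165,0,0,0],
    [0.45,0,0.012,0.165,0,0,0],
  ],
)

```text
clock: 31.97
tcp_pos: [0.4492, -0.1492, 0.0141]
orientation: [3.127, -0.302, 0.001]
contact_force: [0.2, -1.2, -0.4]
grip_width: 0.0384
```

>>> send_rows(
  squeeze=50,
  deltas=[
    [0.2,0,0,0,0,0,0],
    [0.1,0,0,0,0,0,0],
    [0,0,0,0,0,0,0],
    [0,0,0,0,0,0,0],
    [0,0,0,0,0,0,0],
    [0,0,0,0,0,0,0],
  ],
)

```text
clock: 32.47
tcp_pos: [0.4493, -0.1492, 0.0144]
orientation: [3.127, -0.302, 0.002]
contact_force: [-2.1, -0.4, 6.4]
grip_width: 0.0105
```

>>> send_rows(
  deltas=[
    [0,0,0,-0.15,0,0,0],
    [0,0,0,-0.35,0,0,-0.03],
    [0,0,0,-0.6,0,0,-0.055],
    [0,0,0,-0.8,0,0,-0.055],
    [0,0,0,-1,0,0,-0.055],
    [0,0,0,-1,0,0,-0.055],
    [0,0,0,-1,0,0,-0.055],
    [0,0,0,-1,0,0,-0.055],
  ],
)

```text
clock: 33.13
tcp_pos: [0.4481, -0.1492, 0.1633]
orientation: [3.141, -0.031, -0.0]
contact_force: [-0.3, 0.2, -0.6]
grip_width: 0.0101
```

```bash
python3 go.py .53 -.1495 .1958 -1.1
```

```text
clock 33.13 tcp [ 0.4481 -0.1492  0.1633] shift [ 0.546 -0.009 -0.217] turn [ 0.0001  0.0001 -0.0002] yaw -1.1
```

>>> send_rows(
  deltas=[
    [0,0.1,0,-0.1,0,0,0],
    [0,0.2,0,-0.22,0,0,0],
    [0,0.33,0,-0.22,0,0,0],
    [0,0.45,0,-0.22,0,0,0],
    [0,0.53,0,-0.22,0,0,0],
    [0,0.53,0,-0.22,0,0,0],
    [0,0.53,0,-0.22,0,0,0],
    [0,0.53,0,-0.22,0,0,0],
  ],
)

```text
clock: 33.8
tcp_pos: [0.5266, -0.1505, 0.1951]
orientation: [-3.141, 0.03, 0.005]
contact_force: [0.0, -0.2, -0.2]
grip_width: 0.0106
```

```bash
python3 go.py .558 -.1500 .1964 -1.1;python3 - <<'E'
from h import *
t=cam("top");s=cam("scene");z=lambda a:cv2.resize(a[:,:,::-1],(390,390),interpolation=cv2.INTER_CUBIC)
cv2.imwrite("pics/a7.png",np.hstack([z(t["pixels"][155:225,310:380]),z(s["pixels"][200:290,210:300])]))
E
```

```text
clock 33.8 tcp [ 0.5266 -0.1505  0.1951] shift [ 0.209 -0.007 -0.009] turn [-0.0002  0.001  -0.    ] yaw -1.1
```

View pics/a7.png

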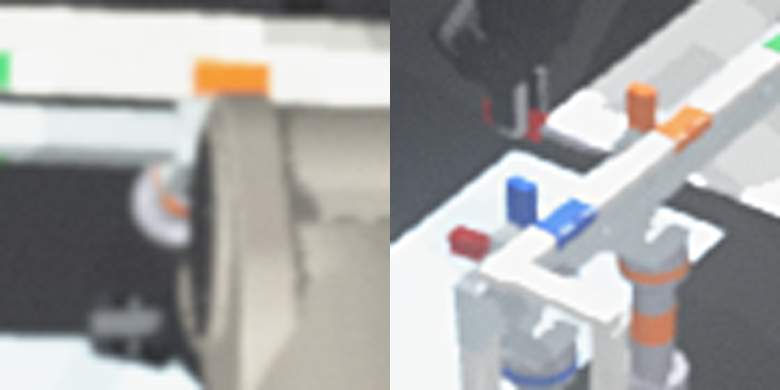

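The pin is aimed at the orange hanger, so I'll insert it.

>>> send_rows(
  deltas=[
    [0,0.04,0,0,0,0,0],
    [0,0.08,0,0,0,0,0],
    [0,0.12,0,0,0,0,0],
    [0,0.16,0,0,0,0,0],
    [0,0.16,0,0,0,0,0],
  ],
)

```text
clock: 34.32
tcp_pos: [0.5536, -0.1509, 0.1965]
orientation: [-3.141, 0.03, -0.002]
contact_force: [0.6, -0.7, -0.4]
grip_width: 0.0105
```

>>> send_rows(
  deltas=[
    [0,0.03,0,0,0,0,0],
    [0,0.06,0,0,0,0,0],
    [0,0.06,0,0,0,0,0],
  ],
)

```text
clock: 34.57
tcp_pos: [0.562, -0.1507, 0.1964]
orientation: [-3.141, 0.03, -0.001]
contact_force: [0.8, 0.9, -0.1]
grip_width: 0.0103
```

>>> send_rows(
  deltas=[
    [0,0.03,0,0,0,0,0],
    [0,0.06,0,0,0,0,0],
    [0,0.08,0,0,0,0,0],
    [0,0.08,0,0,0,0,0],
  ],
)

```text
clock: 34.9
tcp_pos: [0.5739, -0.1506, 0.1964]
orientation: [-3.14, 0.029, -0.001]
contact_force: [1.2, 5.2, -0.4]
grip_width: 0.0105
```

>>> send_rows(
  deltas=[
    [0,0.03,0,0,0,0,0],
    [0,0.05,0,0,0,0,0],
    [0,0.05,0,0,0,0,0],
  ],
)

```text
clock: 35.15
tcp_pos: [0.5809, -0.1506, 0.1963]
orientation: [-3.14, 0.029, 0.0]
contact_force: [-1.6, 4.9, -0.4]
grip_width: 0.0098
```

>>> send_rows(
  deltas=[
    [0,0.01,0,0,0,0,0],
    [0,0.03,0,0,0,0,0],
    [0,0.03,0,0,0,0,0],
  ],
)

```text
clock: 35.4
tcp_pos: [0.5852, -0.1507, 0.1963]
orientation: [-3.14, 0.029, 0.001]
contact_force: [-1.7, 5.1, 0.0]
grip_width: 0.0103
```

>>> send_rows(
  deltas=[
    [0,0.01,0,0,0,0,0],
    [0,0.02,0,0,0,0,0],
    [0,0.02,0,0,0,0,0],
  ],
)

```text
clock: 35.65
tcp_pos: [0.588, -0.1507, 0.1963]
orientation: [-3.14, 0.029, 0.001]
contact_force: [-2.1, 4.5, -0.0]
grip_width: 0.0106
```

>>> send_rows(
  deltas=[
    [0,0.01,0,0,0,0,0],
    [0,0.02,0,0,0,0,0],
    [0,0.02,0,0,0,0,0],
  ],
)

```text
clock: 35.9
tcp_pos: [0.5891, -0.1506, 0.1961]
orientation: [-3.14, 0.03, 0.008]
contact_force: [-8.4, 6.5, 5.5]
grip_width: 0.0102
```

>>> send_rows(
  deltas=[
    [0,0.01,0,0,0,0,0],
    [0,0.02,0,0,0,0,0],
    [0,0.02,0,0,0,0,0],
  ],
)

```text
clock: 36.15
tcp_pos: [0.5893, -0.1507, 0.1959]
orientation: [-3.14, 0.03, 0.018]
contact_force: [-19.2, 6.9, 12.6]
grip_width: 0.0108
```

>>> send_rows(
  deltas=[
    [0,-0.03,0,0,0,0,0],
    [0,-0.03,0,0,0,0,0],
    [0.2,-0.03,0,0,0,0,0],
    [0.4,-0.03,0,0,0,0,0],
    [0.4,-0.03,0,0,0,0,0],
    [0.4,-0.1,0,-0.2,0,0,0],
    [0.4,-0.2,0,-0.45,0,0,0],
    [0.4,-0.4,0,-0.7,0,0,0],
    [0.45,-0.5,-0.25,-0.8,0,0,0],
    [0.5,-0.5,-0.5,-0.8,0,0,0],
    [0.5,-0.5,-0.75,-0.8,0,0,0],
    [0.5,-0.5,-1,-0.8,0,0,0],
  ],
)

```text
clock: 37.15
tcp_pos: [0.5223, 0.0001, 0.3178]
orientation: [3.14, -0.034, 0.005]
contact_force: [0.6, -0.4, 0.5]
grip_width: 0.0427
```

>>> send_rows(
  deltas=[
    [0.5,-0.08,-0.25,0,0,0,0],
    [0.5,-0.12,-0.5,0,0,0,0],
    [0.5,-0.16,-0.75,0,0,0,-0.02],
    [0.5,-0.2,-1,0,0,0,-0.039],
  ],
)

```text
clock: 37.48
tcp_pos: [0.4951, 0.1512, 0.317]
orientation: [3.137, 0.164, 0.003]
contact_force: [1.0, -0.0, -0.6]
grip_width: 0.0428
```

>>> send_rows(
  deltas=[
    [0.5,-0.1,-0.25,0,0,0,0],
    [0.5,-0.15,-0.5,0,0,0,0],
    [0.5,-0.2,-0.75,0,0,0,0],
    [0.5,-0.2,-0.95,0,0,0,0],
    [0.5,-0.2,-0.95,0,0,0,0],
    [0.5,-0.2,-0.95,0,0,0,0],
    [0.5,-0.2,-0.95,0,0,0,0],
  ],
)

```text
clock: 38.07
tcp_pos: [0.4513, 0.2877, 0.3163]
orientation: [3.137, 0.16, 0.001]
contact_force: [0.5, -0.2, 0.7]
grip_width: 0.0426
```

```bash
python3 go.py .4613 .3013 .208 6; python3 look.py|grep -E "green|pin|e top"
```

```text
clock 38.07 tcp [0.4513 0.2877 0.3163] shift [ 0.075 -0.084  0.722] turn [ 0.0003 -0.0001 -0.0009] yaw 5.8
blue top [120.5 156.8] 220 z.205 [0.6651 0.4035] z.23 [0.6592 0.3949]
blue top [397.7 170.2] 89 z.205 [ 0.6456 -0.2661] z.23 [ 0.6401 -0.2603]
blue top [398.5 181.6] 43 z.205 [ 0.6177 -0.2677] z.23 [ 0.6128 -0.2619]
blue top [382.1 191.9] 18 z.205 [ 0.5918 -0.2281] z.23 [ 0.5874 -0.2232]
orange top [351.5 168.7] 85 z.205 [ 0.647  -0.1546] z.23 [ 0.6415 -0.1513]
orange top [351.1 179.6] 37 z.205 [ 0.6203 -0.1537] z.23 [ 0.6153 -0.1504]
green scene [375.4 148.8] 66 z.202 [0.6349 0.4618] z.227 [0.6548 0.409 ]
green scene [305.4 153. ] 45 z.202 [0.4589 0.303 ] z.227 [0.4851 0.2558]
green scene [314.6 162.3] 9 z.202 [0.5174 0.2596] z.227 [0.5414 0.214 ]
green scene [306.3 194.7] 28 z.202 [0.5988 0.0667] z.227 [0.6199 0.028 ]
green scene [301.7 208.8] 38 z.202 [ 0.6267 -0.006 ] z.227 [ 0.6468 -0.0421]
green top [304.6 166.6] 72 z.205 [ 0.6499 -0.0415] z.23 [ 0.6443 -0.0405]
pin top [296.8 252. ] [ 0.4532 -0.0307] yaw 19.3 50
pin scene [255.2 234.4] [0.431  0.0541] yaw 23.7 45
pin scene [227.7 255.3] [ 0.4265 -0.0807] yaw 7.3 34
```

>>> send_rows(
  deltas=[
    [0.5,0.073,-0.086,0.1,0,0,0],
    [0.5,0.073,-0.086,0.3,0,0,0],
    [0.5,0.073,-0.086,0.5,0,0,0],
    [0.5,0.073,-0.086,0.65,0,0,0],
    [0.5,0.073,-0.086,0.72,0,0,0],
    [0.5,0.073,-0.086,0.72,0,0,0],
    [0.5,0.073,-0.086,0.72,0,0,0],
  ],
)

```text
clock: 38.75
tcp_pos: [0.4607, 0.3021, 0.2089]
orientation: [3.137, 0.16, 0.0]
contact_force: [0.4, -0.9, 0.5]
grip_width: 0.0424
```

>>> send_rows(
  squeeze=50,
  deltas=[
    [0.3,0,0,0,0,0,0],
    [0.2,0,0,0,0,0,0],
    [0.1,0,0,0,0,0,0],
    [0,0,0,0,0,0,0],
    [0,0,0,0,0,0,0],
    [0,0,0,0,0,0,0],
    [0,0,0,0,0,0,0],
  ],
)

```text
clock: 39.33
tcp_pos: [0.4605, 0.3034, 0.21]
orientation: [-3.136, -0.162, -0.003]
contact_force: [-1.9, -1.0, 6.2]
grip_width: 0.0086
```

```bash
python3 go.py .56 .28 .254 -1.1
```

```text
clock 39.33 tcp [0.4605 0.3034 0.21  ] shift [ 0.644  0.223 -0.292] turn [-0.0003 -0.0006  0.0389] yaw 5.9
```

>>> send_rows(
  squeeze=70,
  deltas=[
    [0,0,0,-0.1,0,0,0],
    [0,0,0,-0.2,0,0,0],
    [0,0,0,-0.3,0,0,0],
    [0,0.12,0.04,-0.3,0,0,0.02],
    [0,0.27,0.09,-0.3,0,0,0.039],
    [0,0.42,0.15,-0.3,0,0,0.039],
    [0,0.55,0.2,-0.3,0,0,0.039],
    [0,0.64,0.22,-0.3,0,0,0.039],
    [0,0.64,0.22,-0.3,0,0,0.039],
    [0,0.64,0.22,-0.3,0,0,0.039],
  ],
)

```text
clock: 40.17
tcp_pos: [0.559, 0.2792, 0.2528]
orientation: [3.141, -0.033, -0.002]
contact_force: [-1.3, 0.6, -2.3]
grip_width: 0.0081
```

>>> send_rows(
  deltas=[
    [0,0,0.13,0,0,0,0],
    [0,0,0.26,0,0,0,0],
    [0,0,0.4,0,0,0,0],
    [0,0,0.53,0,0,0,0],
    [0,0,0.66,0,0,0,0],
    [0,0,0.7,0,0,0,0],
    [0,0,0.7,0,0,0,0],
    [0,0,0.7,0,0,0,0],
  ],
)

```text
clock: 40.83
tcp_pos: [0.5563, 0.1759, 0.2537]
orientation: [-3.141, 0.029, -0.0]
contact_force: [0.2, 0.9, -2.8]
grip_width: 0.0079
```

```bash
python3 go.py .565 .064 .255 -1.1;python3 - <<'E'
from h import *
s=cam("scene");z=lambda a:cv2.resize(a[:,:,::-1],(390,390),interpolation=cv2.INTER_CUBIC)
print(r.get_obs()["contact_force"])
cv2.imwrite("pics/a8.png",z(s["pixels"][130:260,250:380]))
E
```

```text
clock 40.83 tcp [0.5563 0.1759 0.2537] shift [ 0.072  0.745 -0.01 ] turn [-0.0003 -0.      0.0002] yaw -1.1
[ 0.14491544  0.81918216 -3.42826744]
```

View pics/a8.png

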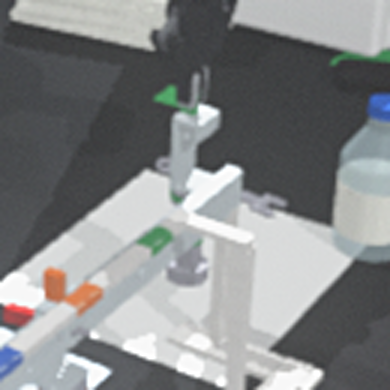

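>>> send_rows(
  deltas=[
    [0,0.03,0.15,-0.01,0,0,0],
    [0,0.07,0.3,-0.01,0,0,0],
    [0,0.07,0.45,-0.01,0,0,0],
    [0,0.07,0.6,-0.01,0,0,0],
    [0,0.07,0.7,-0.01,0,0,0],
    [0,0.07,0.74,-0.01,0,0,0],
    [0,0.07,0.74,-0.01,0,0,0],
    [0,0.07,0.74,-0.01,0,0,0],
  ],
)

```text
clock: 41.55
tcp_pos: [0.5652, 0.0656, 0.255]
orientation: [-3.14, 0.028, -0.0]
contact_force: [0.8, 1.4, -3.6]
grip_width: 0.0079
```

>>> send_rows(
  deltas=[
    [0,0.08,0,0,0,0,0],
    [0,0.16,0,0,0,0,0],
    [0,0.24,0,0,0,0,0],
    [0,0.29,0,0,0,0,0],
    [0,0.32,0,0,0,0,0],
    [0,0.32,0,0,0,0,0],
    [0,0.32,0,0,0,0,0],
  ],
)

```text
clock: 42.13
tcp_pos: [0.6128, 0.0636, 0.2547]
orientation: [-3.141, 0.029, 0.001]
contact_force: [0.3, -1.4, -4.1]
grip_width: 0.008
```

>>> send_rows(
  deltas=[
    [0,0.01,0,0,0,0,0],
    [0,0.02,0,0,0,0,0],
    [0,0.02,0,0,0,0,0],
  ],
)

```text
clock: 42.38
tcp_pos: [0.6162, 0.0625, 0.255]
orientation: [3.141, -0.031, 0.0]
contact_force: [0.4, 0.1, -3.6]
grip_width: 0.0079
```

>>> send_rows(
  deltas=[
    [0,0.01,0,0,0,0,0],
    [0,0.01,0,0,0,0,0],
  ],
)

```text
clock: 42.55
tcp_pos: [0.6178, 0.0624, 0.255]
orientation: [3.141, -0.031, 0.0]
contact_force: [0.4, -0.2, -2.2]
grip_width: 0.0076
```

>>> send_rows(
  deltas=[
    [0,0.01,0,0,0,0,0],
    [0,0.01,0,0,0,0,0],
  ],
)

```text
clock: 42.72
tcp_pos: [0.6194, 0.0624, 0.255]
orientation: [-3.141, 0.031, -0.0]
contact_force: [0.4, 0.2, -2.7]
grip_width: 0.0078
```

>>> send_rows(
  deltas=[
    [0,0.01,0,0,0,0,0],
    [0,0.01,0,0,0,0,0],
  ],
)

```text
clock: 42.88
tcp_pos: [0.6201, 0.0625, 0.2547]
orientation: [3.141, -0.031, -0.003]
contact_force: [-3.1, -0.3, -0.2]
grip_width: 0.0081
```

>>> send_rows(
  deltas=[
    [0,0.01,0,0,0,0,0],
    [0,0.01,0,0,0,0,0],
  ],
)

```text
clock: 43.05
tcp_pos: [0.6206, 0.0626, 0.2545]
orientation: [3.141, -0.03, -0.006]
contact_force: [-6.4, -1.0, 0.5]
grip_width: 0.0078
```

>>> send_rows(
  deltas=[
    [0,-0.027,0,0,0,0,0],
    [0,-0.027,0,0,0,0,0],
    [0,-0.027,0,0.03,0,0,0],
    [0,-0.027,0,0.06,0,0,0],
    [0,-0.027,0,0.08,0,0,0],
    [0,-0.027,0,0.08,0,0,0],
  ],
)

```text
clock: 43.55
tcp_pos: [0.6178, 0.0623, 0.2417]
orientation: [3.141, -0.031, -0.002]
contact_force: [-0.4, -0.8, -3.2]
grip_width: 0.0079
```

>>> send_rows(
  deltas=[
    [0,0,0,0.02,0,0,0],
    [0,0,0,0.04,0,0,0],
    [0,0,0,0.04,0,0,0],
  ],
)

```text
clock: 43.8
tcp_pos: [0.6179, 0.0624, 0.2362]
orientation: [3.141, -0.031, -0.001]
contact_force: [-0.7, 0.4, -2.9]
grip_width: 0.0081
```

>>> send_rows(
  deltas=[
    [0,0,0,0.01,0,0,0],
    [0,0,0,0.01,0,0,0],
  ],
)

```text
clock: 43.97
tcp_pos: [0.6182, 0.0625, 0.2352]
orientation: [3.141, -0.031, -0.0]
contact_force: [-0.2, 0.5, -3.3]
grip_width: 0.0081
```

>>> send_rows(
  deltas=[
    [0,0,0,0.01,0,0,0],
    [0,0,0,0.01,0,0,0],
  ],
)

```text
clock: 44.13
tcp_pos: [0.6182, 0.0626, 0.2351]
orientation: [3.141, -0.031, 0.001]
contact_force: [-4.1, -2.1, 4.4]
grip_width: 0.0075
```

>>> send_rows(
  deltas=[
    [0,0,0,-0.02,0,0,0],
    [0,0,0,-0.02,0,0,0],
    [0,0,0.1,-0.02,0,0,0],
    [0,0,0.25,-0.02,0,0,0],
    [0,0,0.4,-0.02,0,0,0],
    [0,0,0.55,-0.02,0,0,0],
    [0,0,0.65,-0.02,0,0,0],
    [0,0,0.68,-0.02,0,0,0],
    [0,0,0.68,-0.02,0,0,0],
    [0,0,0.68,-0.02,0,0,0],
    [0,0,0.68,-0.02,0,0,0],
  ],
)

```text
clock: 45.05
tcp_pos: [0.6162, -0.0373, 0.237]
orientation: [-3.14, 0.027, -0.0]
contact_force: [-0.3, 0.3, -3.5]
grip_width: 0.0079
```

>>> send_rows(
  deltas=[
    [0,0,0,0.01,0,0,0],
    [0,0,0,0.014,0,0,0],
    [0,0,0,0.014,0,0,0],
  ],
)

```text
clock: 45.3
tcp_pos: [0.6163, -0.038, 0.2351]
orientation: [-3.141, 0.028, -0.001]
contact_force: [-0.3, 0.7, -1.3]
grip_width: 0.0081
```

>>> send_rows(
  deltas=[
    [0,0,0,0,0,0,0],
    [0,0,0.006,0,0,0,0],
    [0,0,0.006,0,0,0,0],
    [0,0,0.006,0,0,0,0],
  ],
)

```text
clock: 45.63
tcp_pos: [0.6164, -0.0402, 0.2351]
orientation: [-3.141, 0.031, -0.001]
contact_force: [-0.1, 0.9, -0.7]
grip_width: 0.008
```

>>> send_rows(
  deltas=[
    [0.2,0,0,0,0,0,0],
    [0.45,0,0,0,0,0,0],
    [0.45,0,0,0,0,0,0],
    [0.45,0,0,-0.1,0,0,0],
    [0.45,0,0,-0.3,0,0,0],
    [0.45,0,0,-0.4,0,0,0],
    [0.45,-0.2,0,-0.4,0,0,-0.03],
    [0.45,-0.5,0,-0.4,0,0,-0.06],
    [0.45,-0.8,0,-0.4,0,0,-0.09],
    [0.45,-1,0,-0.4,0,0,-0.114],
    [0.45,-1,0,-0.4,0,0,-0.114],
    [0.45,-1,0,-0.4,0,0,-0.114],
    [0.45,-1,0,-0.4,0,0,-0.114],
  ],
)

```text
clock: 46.72
tcp_pos: [0.4668, -0.0378, 0.2955]
orientation: [3.096, 0.527, 0.003]
contact_force: [0.1, 0.2, -0.6]
grip_width: 0.0385
```

```bash
python3 look.py|grep -E "green|pin"; python3 go.py .4533 -.0315 .15 19.5
```

```text
green scene [375.4 148.8] 65 z.202 [0.6349 0.4618] z.227 [0.6548 0.409 ]
green scene [308.9 161.9] 73 z.202 [0.5011 0.2521] z.227 [0.5258 0.2067]
green scene [292.  205.4] 45 z.202 [ 0.596  -0.0054] z.227 [ 0.6172 -0.0415]
green scene [301.6 208.9] 38 z.202 [ 0.6267 -0.0066] z.227 [ 0.6469 -0.0427]
green scene [293.5 254.8] 36 z.202 [ 0.7154 -0.1943] z.227 [ 0.7324 -0.2237]
green top [304.8 166.8] 60 z.205 [ 0.6494 -0.042 ] z.23 [ 0.6438 -0.041 ]
green top [304.6 177.9] 25 z.205 [ 0.6222 -0.0419] z.23 [ 0.6172 -0.0409]
pin scene [255.4 234.2] [0.4309 0.0553] yaw 25.7 45
pin scene [227.9 255.2] [ 0.4267 -0.08  ] yaw 12.5 34
clock 46.82 tcp [ 0.4674 -0.0375  0.2952] shift [-0.077 -0.069  0.968] turn [-0.0001 -0.0004 -0.0007] yaw 19.4
```

>>> send_rows(
  deltas=[
    [0.45,0,-0.25,0,0,0,0],
    [0.45,0,-0.5,0,0,0,0],
    [0.45,0,-0.8,0,0,0,0],
    [0.45,0,-0.8,0,0,0,0],
  ],
)

```text
clock: 47.15
tcp_pos: [0.425, 0.0832, 0.2955]
orientation: [-3.091, -0.543, -0.002]
contact_force: [-0.7, 0.4, -0.1]
grip_width: 0.0385
```

```bash
python3 look.py|grep -E "pin"
```

```text
pin top [296.8 252. ] [ 0.4532 -0.0307] yaw 19.3 50
pin scene [255.4 234.2] [0.4309 0.0553] yaw 31.0 47
pin scene [227.9 255.2] [ 0.4267 -0.08  ] yaw 14.3 38
```

>>> send_rows(
  deltas=[
    [0.45,0,0.25,0,0,0,0],
    [0.45,0,0.5,0,0,0,0],
    [0.45,0,0.8,0,0,0,0],
    [0.45,0,0.8,0,0,0,0],
    [0.45,0,0.8,0,0,0,0],
  ],
)

```text
clock: 47.67
tcp_pos: [0.4673, -0.0418, 0.2941]
orientation: [-3.098, -0.517, 0.001]
contact_force: [-0.8, 0.3, 0.0]
grip_width: 0.0386
```

```bash
python3 go.py .4533 -.0315 .15 19.5
```

```text
clock 47.67 tcp [ 0.4673 -0.0418  0.2941] shift [-0.065 -0.094  0.961] turn [-0.0003  0.0002 -0.0031] yaw 18.9
```

The last pin has not moved. I'll descend in stages.

>>> send_rows(
  deltas=[
    [0.45,-0.04,-0.04,0.2,0,0,0],
    [0.45,-0.075,-0.075,0.4,0,0,0],
    [0.45,-0.075,-0.075,0.6,0,0,0],
    [0.45,-0.075,-0.075,0.8,0,0,0],
    [0.45,-0.075,-0.075,1,0,0,0],
    [0.45,-0.075,-0.075,1,0,0,0],
  ],
)

```text
clock: 48.17
tcp_pos: [0.4483, -0.0302, 0.1403]
orientation: [-3.093, -0.53, 0.013]
contact_force: [-1.8, -0.2, -0.8]
grip_width: 0.0383
```

>>> send_rows(
  deltas=[
    [0.45,0,0,0.2,0,0,0],
    [0.45,0,0,0.4,0,0,0],
    [0.45,0,0,0.6,0,0,0],
    [0.45,0,0,0.7,0,0,0],
    [0.45,0,0,0.7,0,0,0],
    [0.45,0,0,0.7,0,0,0],
  ],
)

```text
clock: 48.67
tcp_pos: [0.4526, -0.0302, 0.0405]
orientation: [-3.096, -0.53, 0.0]
contact_force: [-0.5, 0.5, 0.8]
grip_width: 0.0384
```

```bash
python3 go.py .4533 -.0315 .0138 19.5
```

```text
clock 48.67 tcp [ 0.4526 -0.0302  0.0405] shift [0.002 0.01  0.178] turn [-0.     -0.     -0.0004] yaw 19.4
```

>>> send_rows(
  deltas=[
    [0.45,0,0.006,0.1,0,0,0],
    [0.45,0,0.006,0.178,0,0,0],
    [0.45,0,0.006,0.178,0,0,0],
    [0.45,0,0.006,0.178,0,0,0],
  ],
)

```text
clock: 49.0
tcp_pos: [0.4525, -0.0314, 0.0137]
orientation: [3.096, 0.529, 0.0]
contact_force: [-0.8, -0.0, 0.0]
grip_width: 0.0386
```

>>> send_rows(
  squeeze=50,
  deltas=[
    [0.2,0,0,0,0,0,0],
    [0.1,0,0,0,0,0,0],
    [0,0,0,0,0,0,0],
    [0,0,0,0,0,0,0],
    [0,0,0,0,0,0,0],
    [0,0,0,0,0,0,0],
  ],
)

```text
clock: 49.5
tcp_pos: [0.4527, -0.0314, 0.014]
orientation: [3.096, 0.529, 0.002]
contact_force: [-0.5, 0.9, 5.9]
grip_width: 0.0107
```

>>> send_rows(
  deltas=[
    [0,0,0,-0.15,0,0,0],
    [0,0,0,-0.35,0,0,0.03],
    [0,0,0,-0.6,0,0,0.06],
    [0,0,0,-0.8,0,0,0.09],
    [0,0,0,-1,0,0,0.1145],
    [0,0,0,-1,0,0,0.1145],
    [0,0,0,-1,0,0,0.1145],
    [0,0,0,-1,0,0,0.1145],
  ],
)

```text
clock: 50.17
tcp_pos: [0.4517, -0.0316, 0.163]
orientation: [3.141, -0.032, -0.0]
contact_force: [-0.2, -0.3, -0.5]
grip_width: 0.0104
```

```bash
python3 go.py .53 -.0402 .196 -1.1
```

```text
clock 50.17 tcp [ 0.4517 -0.0316  0.163 ] shift [ 0.523  0.047 -0.22 ] turn [ 0.0002  0.     -0.0004] yaw -1.2
```

>>> send_rows(
  deltas=[
    [0,0.1,0.045,-0.1,0,0,0],
    [0,0.2,0.045,-0.22,0,0,0],
    [0,0.33,0.045,-0.22,0,0,0],
    [0,0.45,0.045,-0.22,0,0,0],
    [0,0.52,0.045,-0.22,0,0,0],
    [0,0.52,0.045,-0.22,0,0,0],
    [0,0.52,0.045,-0.22,0,0,0],
    [0,0.52,0.045,-0.22,0,0,0],
  ],
)

```text
clock: 50.83
tcp_pos: [0.5284, -0.0396, 0.195]
orientation: [-3.141, 0.032, 0.004]
contact_force: [0.5, 0.2, -0.6]
grip_width: 0.0102
```

>>> send_rows(
  deltas=[
    [0,0.04,0,0,0,0,0],
    [0,0.08,0,0,0,0,0],
    [0,0.12,0,0,0,0,0],
    [0,0.16,0,0,0,0,0],
    [0,0.16,0,0,0,0,0],
  ],
)

```text
clock: 51.25
tcp_pos: [0.5554, -0.0403, 0.1963]
orientation: [-3.141, 0.033, -0.002]
contact_force: [0.4, 0.4, 0.4]
grip_width: 0.0104
```

>>> send_rows(
  deltas=[
    [0,0.03,0,0,0,0,0],
    [0,0.06,0,0,0,0,0],
    [0,0.06,0,0,0,0,0],
  ],
)

```text
clock: 51.5
tcp_pos: [0.5638, -0.0403, 0.1961]
orientation: [-3.141, 0.033, -0.001]
contact_force: [0.2, 0.5, -0.2]
grip_width: 0.0108
```

>>> send_rows(
  deltas=[
    [0,0.03,0,0,0,0,0],
    [0,0.06,0,0,0,0,0],
    [0,0.08,0,0,0,0,0],
    [0,0.08,0,0,0,0,0],
  ],
)

```text
clock: 51.83
tcp_pos: [0.5757, -0.0403, 0.1961]
orientation: [-3.141, 0.033, -0.001]
contact_force: [1.1, 2.4, -1.5]
grip_width: 0.0105
```

>>> send_rows(
  deltas=[
    [0,0.03,0,0,0,0,0],
    [0,0.05,0,0,0,0,0],
    [0,0.05,0,0,0,0,0],
  ],
)

```text
clock: 52.08
tcp_pos: [0.583, -0.0404, 0.1961]
orientation: [-3.141, 0.033, -0.001]
contact_force: [1.1, 3.8, -0.5]
grip_width: 0.0105
```

>>> send_rows(
  deltas=[
    [0,0.01,0,0,0,0,0],
    [0,0.03,0,0,0,0,0],
    [0,0.03,0,0,0,0,0],
  ],
)

```text
clock: 52.33
tcp_pos: [0.5872, -0.0406, 0.1961]
orientation: [-3.141, 0.033, -0.0]
contact_force: [-1.4, 4.3, -0.6]
grip_width: 0.0108
```

>>> send_rows(
  deltas=[
    [0,0.01,0,0,0,0,0],
    [0,0.02,0,0,0,0,0],
    [0,0.02,0,0,0,0,0],
  ],
)

```text
clock: 52.58
tcp_pos: [0.5897, -0.0406, 0.196]
orientation: [-3.141, 0.032, 0.001]
contact_force: [-2.6, 4.8, 0.3]
grip_width: 0.0105
```

>>> send_rows(
  deltas=[
    [0,0.01,0,0,0,0,0],
    [0,0.02,0,0,0,0,0],
    [0,0.02,0,0,0,0,0],
  ],
)

```text
clock: 52.83
tcp_pos: [0.5902, -0.0406, 0.1958]
orientation: [3.141, -0.032, -0.01]
contact_force: [-11.2, 4.6, 6.8]
grip_width: 0.0108
```

>>> send_rows(
  deltas=[
    [0,0.01,0,0,0,0,0],
    [0,0.015,0,0,0,0,0],
    [0,0.015,0,0,0,0,0],
  ],
)

```text
clock: 53.08
tcp_pos: [0.5903, -0.0406, 0.1957]
orientation: [3.14, -0.032, -0.017]
contact_force: [-19.4, 5.1, 12.4]
grip_width: 0.0104
```

>>> send_rows(
  deltas=[
    [0,-0.03,0,0,0,0,0],
    [0,-0.03,0,0,0,0,0],
    [0.2,-0.03,0,0,0,0,0],
    [0.4,-0.03,0,0,0,0,0],
    [0.4,-0.03,0,0,0,0,0],
    [0.4,-0.1,0,-0.2,0,0,0],
    [0.4,-0.2,0,-0.45,0,0,0],
    [0.4,-0.4,0,-0.7,0,0,0],
    [0.4,-0.6,-0.25,-0.8,0,0,0],
    [0.4,-0.8,-0.5,-0.8,0,0,0],
    [0.4,-0.8,-0.75,-0.8,0,0,0],
    [0.4,-0.8,-1,-0.8,0,0,0],
  ],
)

```text
clock: 54.08
tcp_pos: [0.4776, 0.1041, 0.3174]
orientation: [3.139, -0.039, 0.005]
contact_force: [0.9, 0.7, 0.1]
grip_width: 0.0342
```

>>> send_rows(
  deltas=[
    [0.4,0,-0.25,0,0,0,0],
    [0.4,0,-0.5,0,0,0,0],
    [0.4,0,-0.75,0,0,0,0],
    [0.4,0,-1,0,0,0,0],
    [0.4,0,-1,0,0,0,0],
    [0.4,0,-1,0,0,0,0],
  ],
)

```text
clock: 54.58
tcp_pos: [0.4816, 0.2566, 0.3162]
orientation: [-3.14, 0.027, -0.001]
contact_force: [0.4, -1.7, -0.9]
grip_width: 0.0341
```

```bash
python3 look.py | grep -E "top"
python3 - <<'E'
from h import *
t=cam("top");s=cam("scene");z=lambda a:cv2.resize(a[:,:,::-1],(390,390),interpolation=cv2.INTER_CUBIC)
for n,f in(("t",t),("s",s)):
  for o in blobs(f,"red",(150,160,430,320),90,50): print(n,o[:3],onz(f,o[0],.194 if n=="t" else .189).round(4))
cv2.imwrite("pics/a9.png",np.hstack([cv2.resize(t["pixels"][140:220,250:420,::-1],(800,376)) ,]))
cv2.imwrite("pics/a9.png",np.vstack([cv2.resize(t["pixels"][145:215,255:425,::-1],(560,230)),cv2.resize(s["pixels"][180:320,170:390,::-1],(560,356))]))
E
```

```text
blue top [120.5 156.8] 220 z.205 [0.6651 0.4035] z.23 [0.6592 0.3949]
blue top [397.6 170.2] 91 z.205 [ 0.6456 -0.2658] z.23 [ 0.6401 -0.2601]
blue top [398.5 181.4] 43 z.205 [ 0.6182 -0.2677] z.23 [ 0.6133 -0.2619]
blue top [382.1 191.7] 16 z.205 [ 0.5923 -0.2281] z.23 [ 0.5879 -0.2232]
orange top [351.5 168.7] 85 z.205 [ 0.647  -0.1546] z.23 [ 0.6415 -0.1513]
orange top [351.1 179.6] 37 z.205 [ 0.6203 -0.1537] z.23 [ 0.6153 -0.1504]
green top [304.8 166.5] 69 z.205 [ 0.6502 -0.042 ] z.23 [ 0.6446 -0.041 ]
green top [304.5 177.3] 24 z.205 [ 0.6236 -0.0416] z.23 [ 0.6186 -0.0407]
t (array([303.6, 194. ]), 87, [301, 185, 7, 17]) [ 0.5847 -0.0405  0.194 ]
t (array([349.2, 195.4]), 102, [346, 187, 7, 17]) [ 0.5835 -0.1507  0.194 ]
t (array([394.4, 195.2]), 82, [391, 188, 7, 16]) [ 0.5862 -0.26    0.194 ]
s (array([280. , 215.2]), 41, [276, 213, 9, 6]) [ 0.5849 -0.0478  0.189 ]
s (array([255.3, 234.4]), 52, [251, 231, 10, 7]) [ 0.5824 -0.1589  0.189 ]
s (array([227.6, 255.4]), 40, [224, 253, 8, 6]) [ 0.5787 -0.2674  0.189 ]
```

View pics/a9.png

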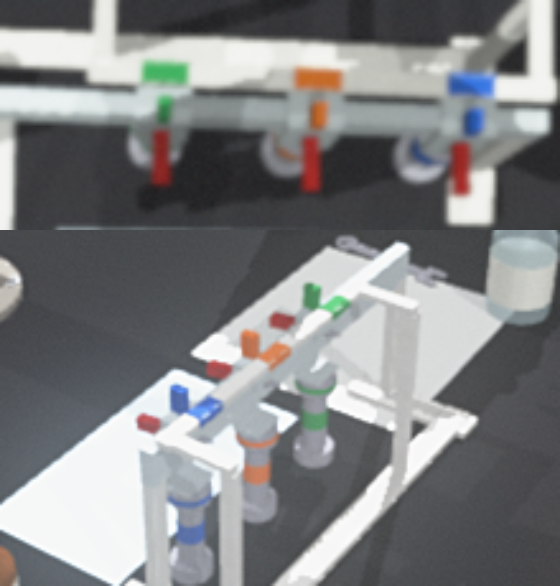

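All three are hung and pinned. The top-view red centroids leave a 2–3 mm gap at the grip end uncertain, so I'll nudge each grip from behind with shut fingers to be sure the pins are home.

>>> send_rows(
  deltas=[
    [0,0,0.25,0,0,0,0],
    [0,0,0.5,0,0,0,0],
    [0,0,0.75,0,0,0,0],
    [0,0,1,0,0,0,0],
  ],
)

```text
clock: 55.12
tcp_pos: [0.4784, 0.1012, 0.3162]
orientation: [3.141, -0.037, 0.001]
contact_force: [1.7, -0.5, 0.7]
grip_width: -0.0002
```

>>> send_rows(
  deltas=[
    [0,0,0.25,0,0,0,0],
    [0,0,0.5,0,0,0,0],
    [0,0,0.75,0,0,0,0],
    [0,0,0.97,0.2,0,0,0],
    [0,0.05,0.97,0.4,0,0,0],
    [0,0.1,0.97,0.6,0,0,0],
    [0,0.1,0.97,0.83,0,0,0],
    [0,0.1,0.97,0.83,0,0,0],
    [0,0.1,0.97,0.83,0,0,0],
  ],
)

```text
clock: 55.87
tcp_pos: [0.4892, -0.0424, 0.1909]
orientation: [-3.141, 0.035, 0.006]
contact_force: [0.5, 0.3, -0.1]
grip_width: 0.0003
```

```bash
python3 go.py .55 -.0405 .192 -1.1
```

```text
clock 55.87 tcp [ 0.4892 -0.0424  0.1909] shift [ 0.405 -0.022 -0.009] turn [-0.      0.0011 -0.0011] yaw -1.3
```

>>> send_rows(
  deltas=[
    [0,0.1,-0.01,0,0,0,0],
    [0,0.2,-0.01,0,0,0,0],
    [0,0.3,-0.01,0,0,0,0],
    [0,0.38,-0.01,0,0,0,0],
    [0,0.4,-0.01,0,0,0,0],
    [0,0.4,-0.01,0,0,0,0],
  ],
)

```text
clock: 56.37
tcp_pos: [0.552, -0.0414, 0.1938]
orientation: [3.141, -0.034, 0.005]
contact_force: [-0.2, 0.0, 0.8]
grip_width: 0.0
```

>>> send_rows(
  deltas=[
    [0,0.015,0,0,0,0,0],
    [0,0.03,0,0,0,0,0],
    [0,0.03,0,0,0,0,0],
  ],
)

```text
clock: 56.62
tcp_pos: [0.555, -0.0414, 0.1921]
orientation: [3.141, -0.033, 0.001]
contact_force: [-0.8, 0.3, 0.3]
grip_width: 0.0
```

>>> send_rows(
  deltas=[
    [0,0.01,0,0,0,0,0],
    [0,0.02,0,0,0,0,0],
    [0,0.02,0,0,0,0,0],
  ],
)

```text
clock: 56.87
tcp_pos: [0.5573, -0.0413, 0.1913]
orientation: [3.141, -0.033, -0.003]
contact_force: [-1.9, 0.4, 1.1]
grip_width: -0.0001
```

>>> send_rows(
  deltas=[
    [0,0.01,0,0,0,0,0],
    [0,0.02,0,0,0,0,0],
    [0,0.02,0,0,0,0,0],
  ],
)

```text
clock: 57.12
tcp_pos: [0.5578, -0.0413, 0.1905]
orientation: [3.141, -0.033, -0.012]
contact_force: [-10.0, -0.3, 4.5]
grip_width: -0.0001
```

>>> send_rows(
  deltas=[
    [0,-0.1,0,0,0,0,0],
    [0,-0.25,0,0,0,0,0],
    [0,-0.25,0.25,0,0,0,0],
    [0,-0.25,0.5,0,0,0,0],
    [0,-0.25,0.73,0,0,0,0],
    [0,-0.25,0.73,0,0,0,0],
    [0,-0.15,0.73,0,0,0,0],
    [0,-0.09,0.73,0,0,0,0],
    [0,-0.06,0.73,0,0,0,0],
    [0,-0.06,0.73,0,0,0,0],
  ],
)

```text
clock: 57.95
tcp_pos: [0.551, -0.1497, 0.1916]
orientation: [-3.141, 0.031, -0.002]
contact_force: [0.7, 0.2, 0.5]
grip_width: -0.0001
```

>>> send_rows(
  deltas=[
    [0,0.01,0,0,0,0,0],
    [0,0.02,0,0,0,0,0],
    [0,0.02,0,0,0,0,0],
  ],
)

```text
clock: 58.2
tcp_pos: [0.5527, -0.1504, 0.1915]
orientation: [3.141, -0.032, -0.0]
contact_force: [0.7, -0.1, -0.3]
grip_width: 0.0001
```

>>> send_rows(
  deltas=[
    [0,0.01,0,0,0,0,0],
    [0,0.02,0,0,0,0,0],
    [0,0.02,0,0,0,0,0],
  ],
)

```text
clock: 58.45
tcp_pos: [0.5548, -0.1507, 0.1912]
orientation: [-3.141, 0.033, 0.004]
contact_force: [-3.3, 0.4, 0.5]
grip_width: 0.0002
```

>>> send_rows(
  deltas=[
    [0,0.01,0,0,0,0,0],
    [0,0.02,0,0,0,0,0],
    [0,0.02,0,0,0,0,0],
  ],
)

```text
clock: 58.7
tcp_pos: [0.5552, -0.1507, 0.1904]
orientation: [-3.141, 0.034, 0.013]
contact_force: [-11.2, 0.4, 5.0]
grip_width: 0.0004
```

>>> send_rows(
  deltas=[
    [0,-0.1,0,0,0,0,0],
    [0,-0.25,0,0,0,0,0],
    [0,-0.25,0.25,0,0,0,0],
    [0,-0.25,0.5,0,0,0,0],
    [0,-0.25,0.73,0,0,0,0],
    [0,-0.25,0.73,0,0,0,0],
    [0,-0.15,0.73,0,0,0,0],
    [0,-0.09,0.73,0,0,0,0],
    [0,-0.06,0.73,0,0,0,0],
    [0,-0.06,0.73,0,0,0,0],
  ],
)

```text
clock: 59.53
tcp_pos: [0.5489, -0.2591, 0.1916]
orientation: [-3.141, 0.03, -0.002]
contact_force: [-0.5, -0.1, -0.3]
grip_width: -0.0002
```

>>> send_rows(
  deltas=[
    [0,0.01,0,0,0,0,0],
    [0,0.02,0,0,0,0,0],
    [0,0.02,0,0,0,0,0],
  ],
)

```text
clock: 59.78
tcp_pos: [0.5504, -0.2599, 0.1916]
orientation: [3.141, -0.032, -0.0]
contact_force: [0.4, -0.6, 0.4]
grip_width: 0.0002
```

>>> send_rows(
  deltas=[
    [0,0.01,0,0,0,0,0],
    [0,0.02,0,0,0,0,0],
    [0,0.02,0,0,0,0,0],
  ],
)

```text
clock: 60.03
tcp_pos: [0.5522, -0.2602, 0.1912]
orientation: [-3.141, 0.033, 0.004]
contact_force: [-4.5, 0.4, 1.1]
grip_width: -0.0002
```

The hard contacts at x 0.5577, 0.5551 and 0.552 follow the rail's slope, so all three pins are equally home. I'll retreat and do a final check.

>>> send_rows(
  deltas=[
    [0,-0.1,0,0,0,0,0],
    [0,-0.3,0,0,0,0,0],
    [0,-0.5,0,-0.2,0,0,0],
    [0,-0.7,-0.1,-0.5,0,0,0],
    [0,-0.7,-0.3,-0.8,0,0,0],
    [0,-0.7,-0.6,-0.9,0,0,0],
    [0,-0.7,-1,-0.9,0,0,0],
    [0,-0.7,-1,-0.9,0,0,0],
  ],
)

```text
clock: 60.7
tcp_pos: [0.4522, -0.1076, 0.3285]
orientation: [3.14, -0.036, 0.007]
contact_force: [1.0, 0.1, 0.2]
grip_width: -0.0002
```

>>> send_rows(
  deltas=[
    [0,0,-0.25,0,0,0,0],
    [0,0,-0.5,0,0,0,0],
    [0,0,-0.75,0,0,0,0],
    [0,0,-1,0,0,0,0],
  ],
)

```text
clock: 61.03
tcp_pos: [0.4547, 0.0432, 0.327]
orientation: [3.141, -0.033, 0.003]
contact_force: [1.0, 0.5, 0.4]
grip_width: -0.0001
```

>>> send_rows(
  deltas=[
    [0,0,-0.25,0,0,0,0],
    [0,0,-0.5,0,0,0,0],
    [0,0,-0.75,0,0,0,0],
    [0,0,-1,0,0,0,0],
    [0,0,-1,0,0,0,0],
    [0,0,-1,0,0,0,0],
  ],
)

```text
clock: 61.53
tcp_pos: [0.4574, 0.194, 0.3267]
orientation: [-3.14, 0.025, -0.001]
contact_force: [-0.7, -0.7, -1.2]
grip_width: 0.0001
```

```bash
python3 look.py | grep -E " top"
python3 - <<'E'
from h import *
t=cam("top");s=cam("scene")
for o in blobs(t,"red",(150,160,430,320),90,50): print(o[:3],onz(t,o[0],.194).round(4))
cv2.imwrite("pics/b1.png",np.vstack([cv2.resize(t["pixels"][145:215,255:425,::-1],(560,230)),cv2.resize(s["pixels"][180:320,170:390,::-1],(560,356))]))
E
```

```text
blue top [120.5 156.8] 220 z.205 [0.6651 0.4035] z.23 [0.6592 0.3949]
blue top [397.7 170.5] 82 z.205 [ 0.6448 -0.2661] z.23 [ 0.6394 -0.2603]
blue top [398.4 181.6] 41 z.205 [ 0.6177 -0.2675] z.23 [ 0.6128 -0.2617]
blue top [381.9 191.8] 17 z.205 [ 0.592  -0.2276] z.23 [ 0.5877 -0.2227]
orange top [351.1 168.6] 80 z.205 [ 0.6472 -0.1537] z.23 [ 0.6417 -0.1503]
orange top [351.3 179.4] 38 z.205 [ 0.6208 -0.1542] z.23 [ 0.6158 -0.1509]
green top [304.8 166.5] 69 z.205 [ 0.6502 -0.042 ] z.23 [ 0.6446 -0.041 ]
green top [304.5 177.6] 27 z.205 [ 0.6229 -0.0416] z.23 [ 0.6179 -0.0407]
(array([303.1, 193.3]), 95, [300, 184, 7, 18]) [ 0.5864 -0.0392  0.194 ]
(array([349.2, 195.2]), 103, [346, 186, 7, 18]) [ 0.584  -0.1507  0.194 ]
(array([394.4, 196.3]), 98, [391, 188, 7, 17]) [ 0.5835 -0.2599  0.194 ]
```

View pics/b1.png

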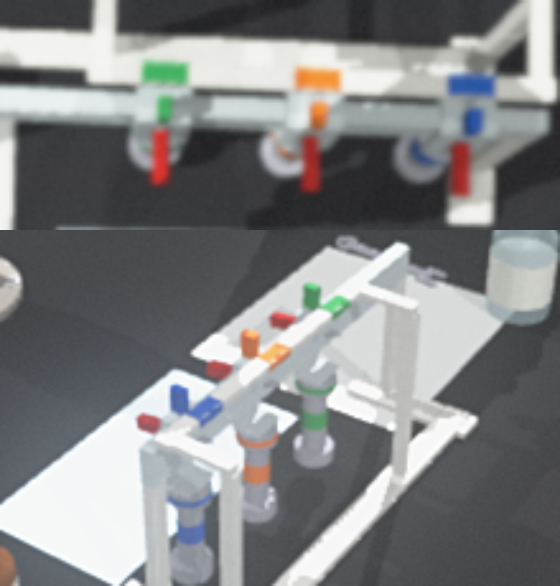

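The final picture shows all three columns hanging at their own colour tags with the pins in and the gripper clear. Handing in.

```bash
python3 -c "
from bench import r
print(r.hand_in())"
```

```text
the job is handed in; nothing more can be done
None
```

I hung the blue, orange and green columns on the rail at their own colour stations and locked each with a red pin. The job was handed in at about 62 s of the 210 s allowed, and no verdict was reported.

**Station fit:** In the last top view each fin was within about 1.5 mm of its station tag along the rail. All columns looked upright.

**Pins home:** Each pin went in until its grip met the front plate, at about 19 N. I then nudged each grip from behind with shut fingers. Contact came at x 0.558 (green), 0.555 (orange) and 0.552 m (blue). That even spacing follows the slight slope of the rail, so all three pins should be equally home.

**Disagreement:** The red grip centres in the last top view come out about 4–5 mm short of the fully home position. I put that down to the roughly 2 mm camera calibration and mask edges, and trusted the contact checks instead. It matters because the limit is 5 mm.

**Bystanders:** I did not measure the bottles or the wrench at the end, apart from the solvent bottle's cap, which did not move in the top view. The arm made no contact near any of them.

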